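Bolt the valve tray shut

TASK

The amplifier's pull-out valve tray is pushed in but its barrel bolt is still open. Lift the bolt's handle, slide the bolt across to the left, feel for the notch in the brass keeper, turn the handle down until it is fully seated in that notch, and let go. Never force the handle against the keeper (keep well below 30 N), and leave the valves and the spare parts on the ledge undisturbed.

Things in the scene. Friction and masses are not known exactly. Their poses are not given: they have to be found in the camera images.
- keeper: Brass keeper on the grey post left of the green tray. Origin: on the bolt rod's axis, 76 mm above the ledge. +y: the way the bolt slides shut, along the rod (left seen from the robot); -x: where the handle turns down (to the robot); z up. Its notched strike plate is clamped up to 12 mm either way along y; this pose does NOT show where. More than 30 N on keeper or plate counts as forcing.
- keeper_notch (a point): Mean place of the notch's floor (keeper frame: 13.5 mm in front (-x) of the rod axis, 5 mm below it). The notch is 12 mm wide along y and the stem 8 mm; its true middle lies anywhere within 12 mm either way along y (plate setting, unmeasured), so feel for it. The handle seats on the floor (8 to 19 mm in front of the axis) at about 1.64 rad.
- keeper_fence (a point): Mean place of the middle of the near fence's top: brass strip 33 mm long on the near (-y) side of the notch, part of the strike plate, 10 to 14 mm in front of the rod axis, top 12 mm above the axis. On it the handle cannot turn down past about 0.45 rad; pressing it there loads the fence 4 times as hard as the knob is pushed (leverage).
- keeper_far (a point): Mean place of the middle of the far fence's top: the same strip on the far (+y) side of the notch, 33 mm long, same height, moves with the plate too. The raised handle passes over notch and fences without a stop. Leant lightly on the fence and slid along, it drops when the notch comes, past 0.6 rad, and the notch's walls then stop it.
- knob (a point): Centre of the black drum knob (22 mm across; 22 mm long along the rod, with 10 mm round bosses on its two ends) on the bolt's handle (chrome bar stem 8 mm square, upright to the rod), 60 mm from the rod axis. At handle angle a it is 60*sin(a) mm in front (-x of keeper) of the axis and 60*cos(a) mm above. 25 mm is free beside it: pinch it from above, fingers closing along the rod; it turns in the pads.
- bolt (a joint): How far the chrome rod (12 mm thick) is slid, in m: 0 fully open, grows towards the keeper. The stem is at y = bolt - 0.070 in the keeper frame, so it is in line with the notch somewhere between 0.058 and 0.082. Starts at 0 to 0.010, handle down and clear of the fence. 1.5 N of friction; stays where left; sliding does not turn it.
- handle (a joint): Angle of the bolt's handle about the rod in rad: 0 straight up, 1.57 level towards the robot (down). Range -0.3 to 1.8. Stays where it is left (friction 0.05 N m, about 1 N at the knob). Starts at 1.2 to 1.5.
- tray: Fixed unit: green valve tray, 150 mm deep, 50 mm high, with a grey frame post of the same height at its left end; y = -170 to +130 mm. Origin at the underside, axes parallel to the keeper's. The rod axis is 45 mm in front of it (30 mm behind the front face), 76 mm above the ledge; dark saddle round the rod at y = -70 mm, top 94 mm. Before the front face it is free down to the ledge.
- valve_a: Loose tall smoked glass valve, 36 mm across, 97 mm high, standing on the tray's right end 80 mm behind the rod; origin under its foot. Leave alone.
- valve_b: Second such valve, beside it. Leave alone.
- socket: Loose chrome bayonet lamp socket, 42 mm across, 38 mm high, on the ledge at one side of the tray; origin under it. Leave alone.
- bulb: Loose frosted pilot bulb standing on its brass cap, 25 mm across, 45 mm high; origin under it. Leave alone.
- valve_base: Loose cream ceramic valve base, 44 mm across, 22 mm high; origin under it. Leave alone.
- shield_can: Loose dented aluminium valve shield can, 42 mm across, 66 mm high; origin under it. Leave alone.

How it is judged:
By the outcome, as a careful person would: the job done as asked, in the order asked, and still so for the second after the job is handed in, with the robot touching nothing.
It also fails if it takes over 67 s, if anything falls off the work surface, if the arm or the gripper's body presses on something with over 40 N, if the wrist force passes 120 N, or if a joint passes its speed limit or range.

ROBOT

A 6-joint arm with a two-finger parallel gripper is mounted at the origin on the work surface. World frame = base frame: x ahead of the robot, y to its left, z up, the work surface at z = 0. Lengths are in m, angles in rad, forces in N, time in s.
With the tool pointing down it reaches from about 0.3 to 0.875 m from the base axis. Payload 6.4 kg.
Tool frame: the origin (TCP) lies on the centre line of the jaws, within the pads' length; the fingertips stand 19 mm ahead of it and the grasp point (between the pads) is the TCP (bot.tips_ahead is the distance from the TCP to the fingertips, in m); y points along the fingers, x is the direction in which the jaws open and shut, and the axes are right-handed (so a half turn about y gives the same grasp; the last joint's range is limited). The gripper opens to 85 mm and grips with 20 to 120 N. Pads are 22 mm wide; open, the fingers measure 114 mm over their backs; the gripper's body (76 mm by 85 mm) begins 54 mm behind the grasp point. The pads swing forward as they close: fully open they stand 13 mm farther back than shut.
Start: joints at [-1.324, 0.181, 1.607, -0, 1.354, -0.206], TCP at [0.252, -0.517, 0.25] pointing down, gripper open.
Joint ranges: [-2.99, 2.99], [-0.89, 2.07], [0.3, 2.58], [-1.14, 4.28], [0, 2.63], [-3.12, 3.12]. Speed limits (rad/s): [2.57, 2.57, 3.01, 3.14, 3.14, 3.14].

INTERFACE

Orientations are given as a unit quaternion [x, y, z, w].
In Python, from cell import bot gives the robot as it stands.
- The arm moves only by the tool servo_tool, never from a script. Its argument "deltas" is a list of rows, each a list of 7 numbers: the shift along the tool's x, y, z in m, then the turn, a rotation vector about the tool's x, y, z in degrees, then the closure, from 0 (fully open) to 1 (shut). In form: [[dx, dy, dz, wx, wy, wz, fingers], ...]. A call has 1 to 12 rows; each row is the pose to reach, as a shift and turn from the pose commanded when the call began, along the tool's axes at that moment; what a row does not reach only later rows make up. A row lasts 1/8 s, in which the tool goes at most 62.5 mm and 10.7 degrees, less where a joint would pass 70% of its speed; a pose out of reach is approached as far as the arm can. A call with a gripper value outside its range is refused whole. The fingers move at their own pace and stop on an object; the grip force is fixed at half the most. Time passes only in rows, so rows that repeat a pose let the fingers close. It gives the time, the measured TCP pose, the force and the opening at its end, in the units of the state.
- bot.get_state(): the state, without advancing time (a new reading comes with each control period).
- bot.snapshot(name): name is "scene" or "top" or "wrist"; returns (picture, depth): 400x640x3 uint8, blue, green, red; 400x640 float32, m along the optical axis (not along the pixel's ray), 0 where there is no reading.
- bot.calibration(name): a dict with "intrinsics" (3x3 intrinsics, pixels), "k1" (the pictures are not rectified: a ray, as slopes to the right and down, at radius r is drawn at 1 + k1 r^2 times it, then the intrinsics apply), "xyz" and "attitude" of the camera in the world. Camera axes: x right, y down, z forward; pixel columns grow to the right and rows downward; lengths in m; the calibration is good to about 2 mm. A picture is of the moment at which its call begins: read the wrist's pose just before it. calibration takes no time and is no camera call; for the wrist camera it gives the pose at the moment of the call.
- bot.hand_in(): hands the job in, once; it reports no verdict.
The state is a dict: "time": time; "qpos": joint angles; "joint_vel": joint speeds; "effort": joint torques, N m; "tcp_pos": TCP position; "tool_rot": TCP orientation; "wrist_force": force on the tool from outside, world axes, zero at the start; "ft_torque": the same for the moment, N m; "opening": finger opening in m.
Only numpy, scipy, OpenCV 4.12 (cv2) and the standard library are available. Lean on these libraries where they do the work, as an engineer would, in place of code of your own. Each camera call takes 0.05 s, during which the arm holds its last target.

## Working session

There is one attempt and no reset: what is moved stays moved. The work goes in short steps, Python scripts to look and compute and a tool call to move; the robot and the scene stay as the last step left them, time stands still between calls to the robot, and variables do not carry over. Pictures are saved under pics/ and viewed, and the job is handed in when it is done.

Besides the shell and the picture viewer there is one more tool, called as name([rows], argument=value, ...), one row to a line, values as JSON. servo_tool: Moves the arm, as the interface text tells. Its arguments: {"type":"object","properties":{"deltas":{"type":"array"}},"required":["deltas"]}

```bash
ls; mkdir -p pics
python3 - <<'E'
from cell import bot
import cv2
for n in ["scene","top","wrist"]:
    c=bot.calibration(n); print(n,c)
    p,d=bot.snapshot(n); cv2.imwrite(f"pics/{n}0.png",p)
    import numpy as np; np.save(f"{n}0.npy",d)
print(bot.get_state(), bot.tips_ahead)
E
```

```text
pics
scene {'intrinsics': array([[364.75562563,   0.        , 319.79959796],
       [  0.        , 364.75562563, 198.80496571],
       [  0.        ,   0.        ,   1.        ]]), 'k1': 0.014041691628665032, 'xyz': array([1.08120702, 0.72471205, 0.82044514]), 'attitude': array([ 0.27939628,  0.85622445, -0.4157853 , -0.12625369])}
top {'intrinsics': array([[491.126147  ,   0.        , 314.26231419],
       [  0.        , 491.126147  , 202.64464865],
       [  0.        ,   0.        ,   1.        ]]), 'k1': 0.010209237043838583, 'xyz': array([0.47436851, 0.00608924, 1.25280816]), 'attitude': array([-0.69828886,  0.71467316, -0.02408172,  0.03248105])}
wrist {'intrinsics': array([[332.25150261,   0.        , 323.00981672],
       [  0.        , 332.25150261, 200.64150037],
       [  0.        ,   0.        ,   1.        ]]), 'k1': -0.026254775098713545, 'xyz': array([ 0.31052727, -0.48751928,  0.37409959]), 'attitude': array([ 0.84047075, -0.5256439 , -0.07054627,  0.11104336])}
{'time': 0.15, 'qpos': array([-1.32432351e+00,  1.81369416e-01,  1.60774842e+00,  3.84541468e-05,
        1.35378578e+00, -2.06334199e-01]), 'joint_vel': array([-7.62540615e-04, -2.69649200e-03, -4.23730336e-03,  9.24965254e-04,
       -2.94970705e-04,  3.07558431e-05]), 'effort': array([ 1.13554554e-03, -4.45261502e+01, -3.51688743e+01, -1.70521648e-04,
        5.93853081e-03, -1.48829889e-05]), 'tcp_pos': array([ 0.25147198, -0.51667541,  0.24960608]), 'tool_rot': array([-0.59914479,  0.37533034, -0.37468023,  0.59980613]), 'wrist_force': array([-0.08401211, -0.55661902, -0.02758449]), 'ft_torque': array([ 0.02469041, -0.00205034, -0.02396055]), 'opening': 0.08542407178556202} 0.019
```

View pics/scene0.png

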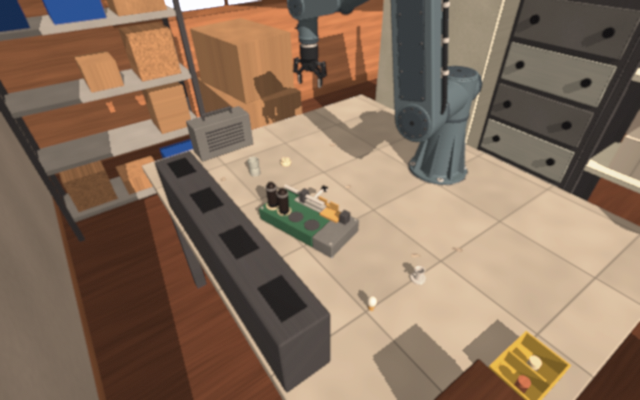

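View pics/top0.png

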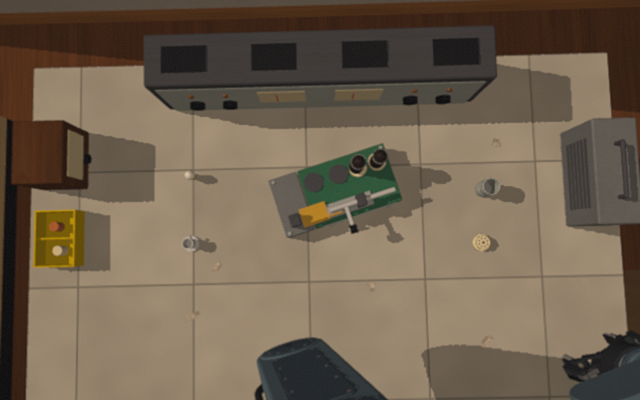

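View pics/wrist0.png

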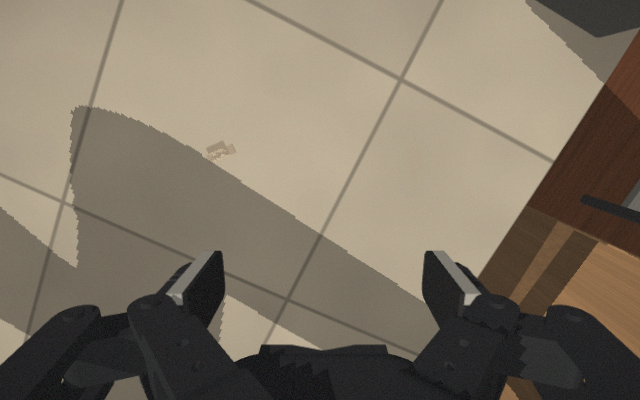

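```bash
cat > h.py <<'E'
import numpy as np, cv2
from scipy.spatial.transform import Rotation as R
def ray(c,u,v):
    K=c["intrinsics"]; D=np.array([c["k1"],0,0,0.])
    p=cv2.undistortPoints(np.array([[[u,v]]],float),K,D)[0,0]
    return np.array([p[0],p[1],1.])
def world(c,u,v,d): return c["xyz"]+R.from_quat(c["attitude"]).apply(ray(c,u,v)*d)
def atz(c,u,v,z):
    r=R.from_quat(c["attitude"]).apply(ray(c,u,v)); return c["xyz"]+r*(z-c["xyz"][2])/r[2]
def proj(c,P):
    q=R.from_quat(c["attitude"]).inv().apply(np.asarray(P)-c["xyz"]); s=q[:2]/q[2]; s=s*(1+c["k1"]*(s@s)); 
    return c["intrinsics"][:2,:2]@s+c["intrinsics"][:2,2]
def tri(c1,p1,c2,p2):
    a1,a2=c1["xyz"],c2["xyz"]; r1=R.from_quat(c1["attitude"]).apply(ray(c1,*p1)); r2=R.from_quat(c2["attitude"]).apply(ray(c2,*p2))
    s=np.linalg.lstsq(np.c_[r1,-r2],a2-a1,rcond=None)[0]
    P,Q=a1+s[0]*r1,a2+s[1]*r2; return (P+Q)/2,np.linalg.norm(P-Q)
E
python3 - <<'E'
import cv2
a=cv2.imread("pics/top0.png"); cv2.imwrite("pics/top0c.png",cv2.resize(a[130:250,255:415],None,fx=5,fy=5,interpolation=cv2.INTER_CUBIC))
a=cv2.imread("pics/scene0.png"); cv2.imwrite("pics/scene0c.png",cv2.resize(a[165:265,245:375],None,fx=6,fy=6,interpolation=cv2.INTER_CUBIC))
E
```

```text
(no output)
```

View pics/top0c.png

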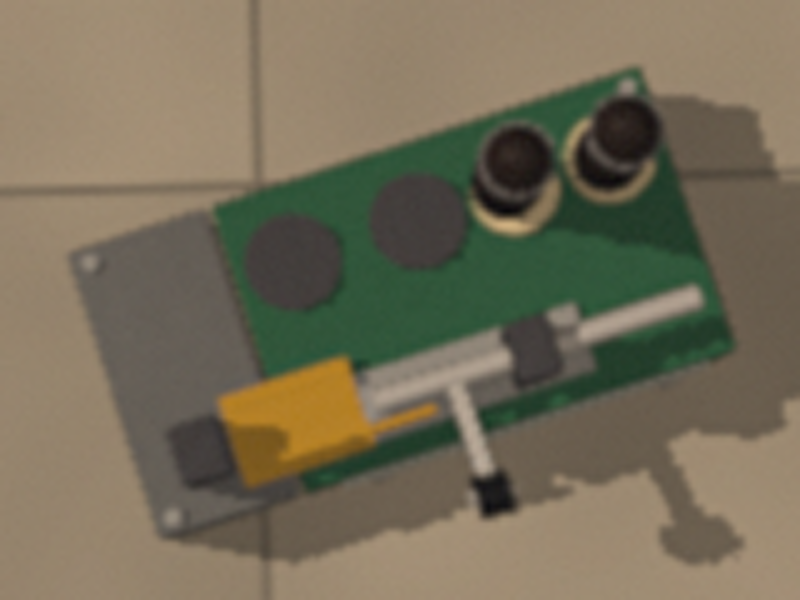

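View pics/scene0c.png

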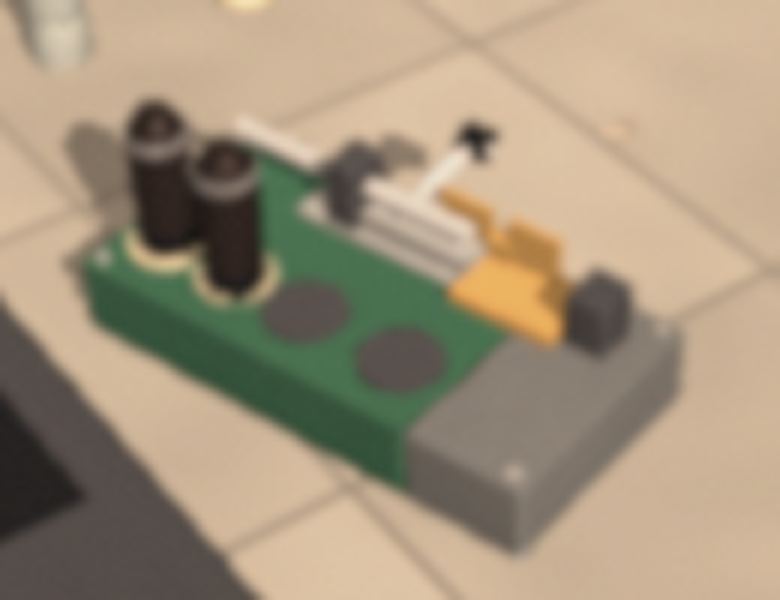

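Run:
```python
from cell import bot; from h import *
t=bot.calibration("top"); s=bot.calibration("scene"); D=np.load("top0.npy"); S=np.load("scene0.npy")
T=lambda u,v:(255+(u-2)/5,130+(v-2)/5); C=lambda u,v:(245+(u-2.5)/6,165+(v-2.5)/6)
cs=np.array([atz(t,*T(*p),.05) for p in [(70,255),(160,535),(733,348),(640,68)]])
print(cs.round(4)); 
# model: corners (x back +75? ), y
M=np.array([[.075,.13],[-.075,.13],[-.075,-.17],[.075,-.17]])
mc,cc=M.mean(0),cs[:,:2].mean(0); H=(M-mc).T@(cs[:,:2]-cc); U,_,V=np.linalg.svd(H); Rm=V.T@U.T
yaw=np.arctan2(Rm[1,0],Rm[0,0]); o=cc-Rm@mc; print("yaw",yaw,np.degrees(yaw),"o",o, "res",((M@Rm.T+o)-cs[:,:2]).round(4).tolist())
# scene corners: grey left-back top (515,483)?, left-front (680,330)
for p in [(520,492),(412,437),(680,330)]: print(atz(s,*C(*p),.05).round(4))
print("knob", tri(t,T(493,493),s,C(477,140)))
print("rod right end", tri(t,T(698,296),s,C(243,125)))
for p in [(493,493),(460,390),(300,400),(410,420),(400,385),(650,310)]:
    u,v=T(*p); P=world(t,u,v,D[int(round(v)),int(round(u))]); L=Rm.T@(P[:2]-o); print(p,P.round(4),"tray",L.round(4), "keeper",(L+[.045,0]).round(4))
np.save("tray.npy",[*o,yaw])
```

```text
[[ 0.6282  0.1308  0.05  ]
 [ 0.4893  0.0888  0.05  ]
 [ 0.5744 -0.194   0.05  ]
 [ 0.7146 -0.1532  0.05  ]]
yaw 0.29263546415676894 16.76677703203474 o [ 0.59586037 -0.01277292] res [[0.0019, 0.0026], [-0.0028, 0.0013], [-0.0013, -0.0031], [0.0021, -0.0007]]
[0.6297 0.1321 0.05  ]
[0.6501 0.0698 0.05  ]
[0.4911 0.0885 0.05  ]
knob (array([ 0.50527699, -0.07218826,  0.08513982]), np.float64(0.0003227075877302711))
rod right end (array([ 0.59763638, -0.17375237,  0.07668246]), np.float64(1.3664647983191764e-05))
(493, 493) [ 0.5048 -0.0713  0.0976] tray [-0.104  -0.0297] keeper [-0.059  -0.0297]
(460, 390) [ 0.5548 -0.0581  0.0801] tray [-0.0523 -0.0316] keeper [-0.0073 -0.0316]
(300, 400) [0.5535 0.0188 0.0555] tray [-0.0315  0.0425] keeper [0.0135 0.0425]
(410, 420) [ 0.5426 -0.0347  0.053 ] tray [-0.0574 -0.0057] keeper [-0.0124 -0.0057]
(400, 385) [ 0.5576 -0.0294  0.0843] tray [-0.0414 -0.0048] keeper [ 0.0036 -0.0048]
(650, 310) [ 0.5909 -0.1498  0.0822] tray [-0.0443 -0.1297] keeper [ 0.0007 -0.1297]
```

Run:
```python
from cell import bot; from h import *
t=bot.calibration("top"); s=bot.calibration("scene")
x,y,yaw=np.load("tray.npy"); Rm=R.from_euler('z',yaw); o=np.array([x,y,0])
T=lambda u,v:(255+(u-2)/5,130+(v-2)/5); C=lambda u,v:(245+(u-2.5)/6,165+(v-2.5)/6)
L=lambda P:(Rm.inv().apply(P-o)*1e3).round(1)
print("fence near end top:",L(atz(t,*T(437,408),.088)),"scene",L(atz(s,*C(443,190),.088)))
print("gap edges scene",L(atz(s,*C(492,208),.088)),L(atz(s,*C(512,222),.088)),"far end",L(atz(s,*C(562,240),.088)))
print("knob",L(np.array([ 0.50527699, -0.07218826,  0.08513982])))
st=bot.get_state(); Q=R.from_quat(st["tool_rot"]); print(Q.as_matrix().round(4)); 
w=bot.calibration("wrist"); print("cam in tool",Q.inv().apply(w["xyz"]-st["tcp_pos"]).round(4)); print((Q.inv()*R.from_quat(w["attitude"])).as_matrix().round(3))
Rx=Rm.as_matrix()
for sgn in (1,-1):
    tx=sgn*Rx[:,1]; ty=np.array([0,0,-1.]); tz=np.cross(tx,ty); G=R.from_matrix(np.c_[tx,ty,tz])
    print(sgn,"tz",tz,"rotvec tool deg",np.degrees((Q.inv()*G).as_rotvec()))
```

```text
fence near end top: [-57.5 -17.9  88. ] scene [-53.7 -16.2  88. ]
gap edges scene [-56.9  14.6  88. ] [-53.6  30.3  88. ] far end [-57.1  60.4  88. ]
knob [-103.9  -30.8   85.1]
[[ 4.375e-01 -3.000e-04  8.992e-01]
 [-8.992e-01  1.300e-03  4.375e-01]
 [-1.300e-03 -1.000e+00  3.000e-04]]
cam in tool [-0.0005 -0.1246  0.0659]
[[ 1.     0.    -0.   ]
 [ 0.    -0.261  0.965]
 [-0.    -0.965 -0.261]]
1 tz [-0.95748693 -0.28847665 -0.        ] rotvec tool deg [-1.11032178e-01 -1.70823287e+02  1.73356446e-02]
-1 tz [0.95748693 0.28847665 0.        ] rotvec tool deg [-0.01160421  9.17667653 -0.07432323]
```

```bash
cat > tgt.py <<'E'
import sys
from cell import bot; from h import *
x,y,yaw=np.load("tray.npy"); Rm=R.from_euler('z',yaw); o=np.array([x,y,0])
def delta(tray,st=None):
    st=st or bot.get_state(); Q=R.from_quat(st["tool_rot"]); P=Rm.apply(np.array(tray))+o
    Rx=Rm.as_matrix(); G=R.from_matrix(np.c_[-Rx[:,1],[0,0,-1],Rx[:,0]])
    return Q.inv().apply(P-st["tcp_pos"]).round(4), np.degrees((Q.inv()*G).as_rotvec()).round(2), P.round(4)
def now():
    st=bot.get_state(); print("t",st["time"],"tray",(Rm.inv().apply(st["tcp_pos"]-o)*1e3).round(2),"F tray",Rm.inv().apply(st["wrist_force"]).round(2),"open",round(st["opening"],4))
if __name__=="__main__":
    now(); print(delta([float(a)/1e3 for a in sys.argv[1:4]]))
E
python3 tgt.py -70 -5 200
```

```text
t 0.15 tray [-475.11 -383.13  249.61] F tray [-0.24 -0.51 -0.03] open 0.0854
(array([-0.3086,  0.0501,  0.4602]), array([-0.01,  9.18, -0.07]), array([ 0.5303, -0.0378,  0.2   ]))
```

servo_tool([
  [-0.03,0.0,0.045,0,1,0,0],
  [-0.06,0.0,0.09,0,2,0,0],
  [-0.092,0.0,0.138,0,3,0,0],
  [-0.123,0.0,0.184,0,4,0,0],
  [-0.154,0.0,0.23,0,5,0,0],
  [-0.185,0.0,0.276,0,6,0,0],
  [-0.216,0.01,0.322,0,7,0,0],
  [-0.247,0.02,0.368,0,8,0,0],
  [-0.278,0.03,0.414,0,9,0,0],
  [-0.3086,0.05,0.46,0,9.18,-0.07,0],
  [-0.3086,0.05,0.46,0,9.18,-0.07,0],
  [-0.3086,0.05,0.46,0,9.18,-0.07,0],
])

```text
time: 1.65
tcp_pos: [0.5299, -0.0383, 0.2]
tool_rot: [0.568, -0.421, 0.422, -0.567]
wrist_force: [0.3, -0.6, -0.0]
opening: 0.0851
```

Run:
```python
from tgt import *
now(); p,d=bot.snapshot("wrist"); np.save("w1.npy",d); c=bot.calibration("wrist"); np.save("w1c.npy",c,allow_pickle=True)
cv2.imwrite("pics/w1.png",p)
```

```text
t 1.65 tray [-70.47  -5.4  200.02] F tray [ 0.07 -0.64 -0.03] open 0.0851
```

View pics/w1.png

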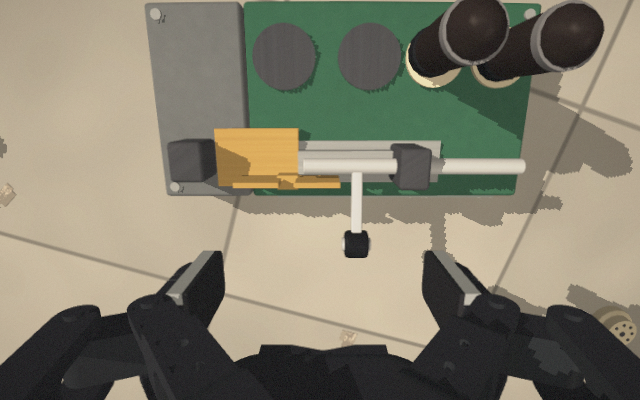

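Run:
```python
import cv2
a=cv2.imread("pics/w1.png"); cv2.imwrite("pics/w1c.png",cv2.resize(a[120:265,200:400],None,fx=4,fy=4,interpolation=cv2.INTER_CUBIC))
```

```text
(no output)
```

View pics/w1c.png

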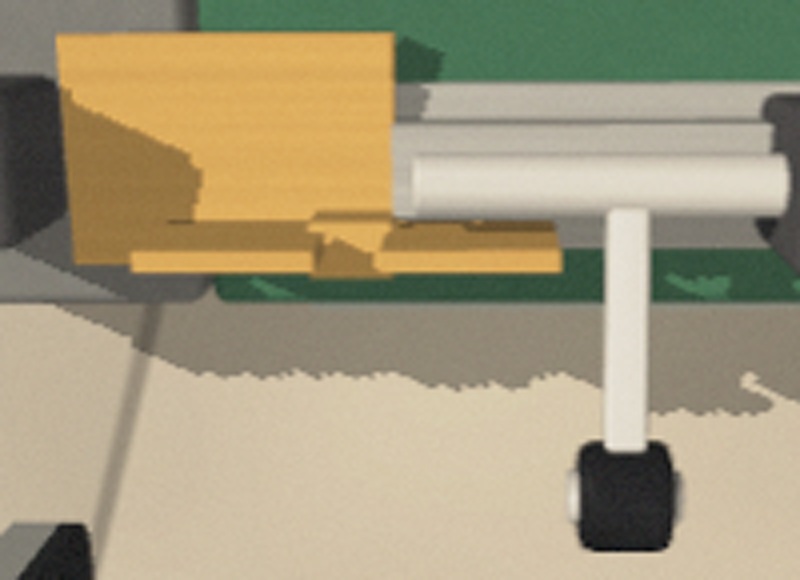

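Run:
```python
from tgt import *
c=np.load("w1c.npy",allow_pickle=True).item(); t=bot.calibration("top")
W=lambda u,v:(200+(u-1.5)/4,120+(v-1.5)/4); L=lambda P:(Rm.inv().apply(P-o)*1e3).round(1)
for p in [(131,262),(314,262),(380,262),(562,262)]: print(p,L(atz(c,*W(*p),.088)))
print("stem at rod",L(atz(c,*W(628,212),.080)),"stem mid",L(atz(c,*W(627,445),.09)))
P,e=tri(c,W(627,497),t,(255+(493-2)/5,130+(493-2)/5)); print("knob tri",L(P),e)
for z in (.076,.085,.092): print(L(atz(c,*W(627,497),z)))
D=np.load("w1.npy"); 
for p in [(627,497),(627,470),(627,400),(627,330),(627,250),(700,180),(500,180),(250,262),(450,262)]:
    u,v=W(*p); print(p,L(world(c,u,v,D[int(round(v)),int(round(u))])))
# rod axis image line
print("rod edges",[L(atz(c,*W(*p),.076)) for p in [(430,155),(430,216),(740,155),(740,216)]])
```

```text
(131, 262) [-57.1  60.5  88. ]
(314, 262) [-57.1  27.   88. ]
(380, 262) [-57.2  15.   88. ]
(562, 262) [-57.2 -18.2  88. ]
stem at rod [-49.4 -30.9  80. ] stem mid [-91.9 -30.8  90. ]
knob tri [-103.9  -31.    86.5] 0.0009262283164698538
[-108.3  -32.6   76. ]
[-104.5  -31.6   85. ]
[-101.6  -30.9   92. ]
(627, 497) [-100.5  -30.6   94.6]
(627, 470) [-95.8 -30.6  92.9]
(627, 400) [-84.2 -30.9  86.4]
(627, 330) [-70.9 -30.8  84.8]
(627, 250) [-56.2 -30.7  82. ]
(700, 180) [-43.4 -44.1  79.9]
(500, 180) [-42.8  -6.9  83.3]
(250, 262) [-56.7  38.4  89.9]
(450, 262) [-56.9   2.2  89. ]
rod edges [array([-39.3,   6.2,  76. ]), array([-50.9,   6.3,  76. ]), array([-39.3, -52.1,  76. ]), array([-50.9, -52.6,  76. ])]
```

servo_tool([
  [0.013,0.0,-0.017,0,0,0,0],
  [0.0256,0.02,-0.0335,0,0,0,0.2],
  [0.0256,0.05,-0.0335,0,0,0,0.3],
  [0.0256,0.08,-0.0335,0,0,0,0.4],
  [0.0256,0.1,-0.0335,0,0,0,0.4],
  [0.0256,0.114,-0.0335,0,0,0,0.4],
  [0.0256,0.114,-0.0335,0,0,0,0.4],
  [0.0256,0.114,-0.0335,0,0,0,0.4],
])

```text
time: 2.7
tcp_pos: [0.5062, -0.0732, 0.0873]
tool_rot: [0.568, -0.421, 0.423, -0.567]
wrist_force: [-0.4, 0.2, 0.9]
opening: 0.0512
```

Run:
```python
from tgt import *
now(); p,d=bot.snapshot("wrist"); np.save("w2c.npy",bot.calibration("wrist"),allow_pickle=True)
cv2.imwrite("pics/w2.png",p)
```

```text
t 2.7 tray [-103.31  -32.03   87.26] F tray [-0.3   0.29  0.88] open 0.0512
```

View pics/w2.png

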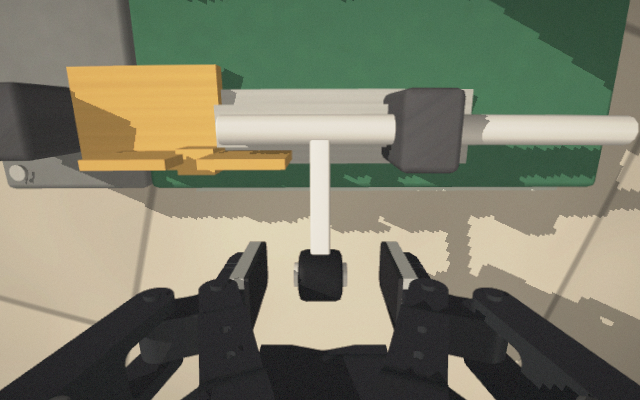

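servo_tool([
  [0,0.0,0,0,0,0,0.55],
  [0,0.0,0,0,0,0,0.65],
  [0,0.0,0,0,0,0,0.8],
  [0,0.0,0,0,0,0,1],
  [0,0.0,0,0,0,0,1],
  [0,0.0,0,0,0,0,1],
])

```text
time: 3.5
tcp_pos: [0.5057, -0.0726, 0.0864]
tool_rot: [0.568, -0.421, 0.422, -0.567]
wrist_force: [0.6, 0.2, -0.0]
opening: 0.0197
```

Run:
```python
from tgt import *
now(); p,d=bot.snapshot("wrist"); np.save("w3c.npy",bot.calibration("wrist"),allow_pickle=True)
cv2.imwrite("pics/w3.png",cv2.resize(p[120:320,200:440],None,fx=3,fy=3,interpolation=cv2.INTER_CUBIC))
```

```text
t 3.5 tray [-103.61  -31.29   86.38] F tray [ 0.67 -0.01 -0.02] open 0.0197
```

View pics/w3.png

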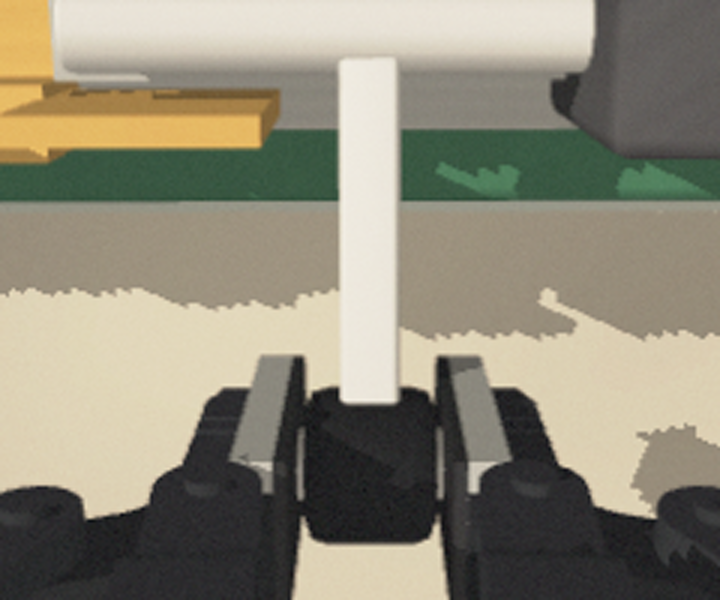

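servo_tool([
  [0,-0.003,0.0006,0,0,0,1],
  [0,-0.006,0.0013,0,0,0,1],
  [0,-0.0115,0.0032,0,0,0,1],
  [0,-0.017,0.0057,0,0,0,1],
  [0,-0.0222,0.0086,0,0,0,1],
])

```text
time: 4.18
tcp_pos: [0.5129, -0.0698, 0.1082]
tool_rot: [0.568, -0.422, 0.421, -0.567]
wrist_force: [-3.7, -0.6, -5.8]
opening: 0.0197
```

Run:
```python
from tgt import *
now(); p,d=bot.snapshot("wrist")
cv2.imwrite("pics/w4.png",p)
```

```text
t 4.175 tray [-95.87 -30.65 108.22] F tray [-3.68  0.5  -5.76] open 0.0197
```

View pics/w4.png

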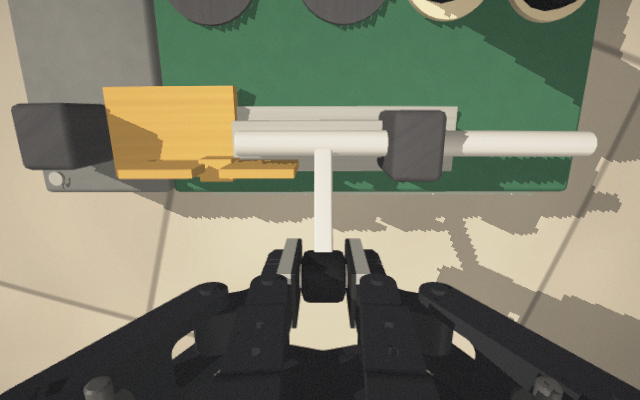

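servo_tool([
  [0,-0.0049,0.0035,0,0,0,1],
  [0,-0.0094,0.0074,0,0,0,1],
  [0,-0.0135,0.0118,0,0,0,1],
  [0,-0.0171,0.0166,0,0,0,1],
  [0,-0.0202,0.0217,0,0,0,1],
  [0,-0.0228,0.0271,0,0,0,1],
  [0,-0.0249,0.0328,0,0,0,1],
  [0,-0.0264,0.0386,0,0,0,1],
  [0,-0.0269,0.0415,0,0,0,1],
  [0,-0.0269,0.0415,0,0,0,1],
])

```text
time: 5.48
tcp_pos: [0.5548, -0.0582, 0.1367]
tool_rot: [-0.567, 0.42, -0.423, 0.568]
wrist_force: [-4.3, 0.5, 5.3]
opening: 0.0176
```

Run:
```python
from tgt import *
now(); p,d=bot.snapshot("wrist")
cv2.imwrite("pics/w5.png",p)
```

```text
t 5.475 tray [-52.45 -31.67 136.65] F tray [-3.93  1.72  5.28] open 0.0176
```

View pics/w5.png

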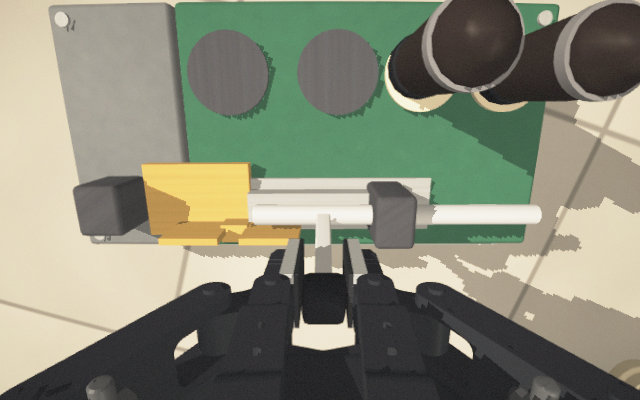

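Run:
```python
from tgt import *
p,d=bot.snapshot("wrist"); c=bot.calibration("wrist"); s=bot.calibration("scene"); q,_=bot.snapshot("scene")
cv2.imwrite("pics/w6.png",cv2.resize(p[190:340,250:400],None,fx=4,fy=4,interpolation=cv2.INTER_CUBIC))
cv2.imwrite("pics/s6.png",cv2.resize(q[165:255,255:355],None,fx=6,fy=6,interpolation=cv2.INTER_CUBIC))
L=lambda P:(Rm.inv().apply(P-o)*1e3).round(1)
for v in range(205,330,8): print(v,L(world(c,323,v,d[v,323])))
for a in (0.1,.15,.2,.3,.4): print(a,proj(c,Rm.apply([-.045-.06*np.sin(a),-.031,.076+.06*np.cos(a)])+o).round(1),proj(s,Rm.apply([-.045-.06*np.sin(a),-.031,.076+.06*np.cos(a)])+o).round(1))
```

```text
205 [-38.7 -31.3  78.6]
213 [-42.1 -31.3  83. ]
221 [-44.7 -31.3  89.4]
229 [-47.3 -31.3  95. ]
237 [-49.3 -31.3 101.6]
245 [-51.2 -31.2 107.5]
253 [-53.5 -31.2 112.1]
261 [-55.4 -31.2 117.1]
269 [-56.3 -31.2 123.5]
277 [-54.3 -31.2 134.8]
285 [-55.6 -31.2 139.2]
293 [-58.3 -31.2 141. ]
301 [-60.3 -31.2 143.6]
309 [-62.8 -31.2 145.3]
317 [-67.4 -31.2 144. ]
325 [-173.3  -31.5    1.3]
0.1 [322.6 270.8] [314.  183.2]
0.15 [322.6 276.8] [314.5 182.9]
0.2 [322.6 282.5] [315.1 182.5]
0.3 [322.6 292.9] [316.2 182.1]
0.4 [322.6 301.8] [317.3 181.8]
```

View pics/w6.png

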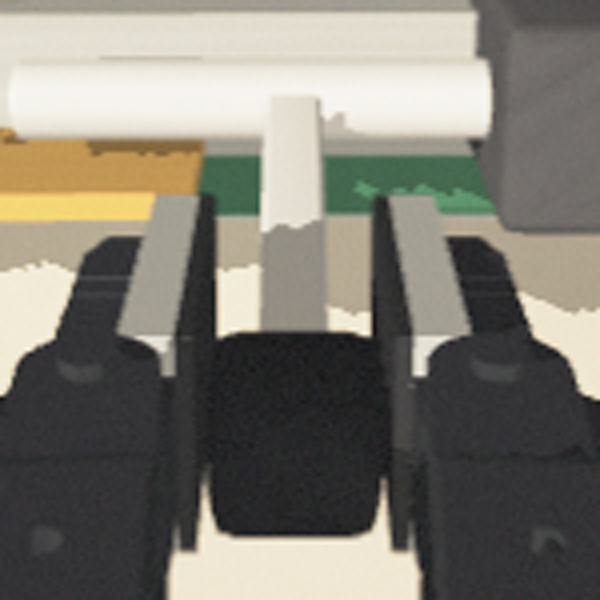

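View pics/s6.png

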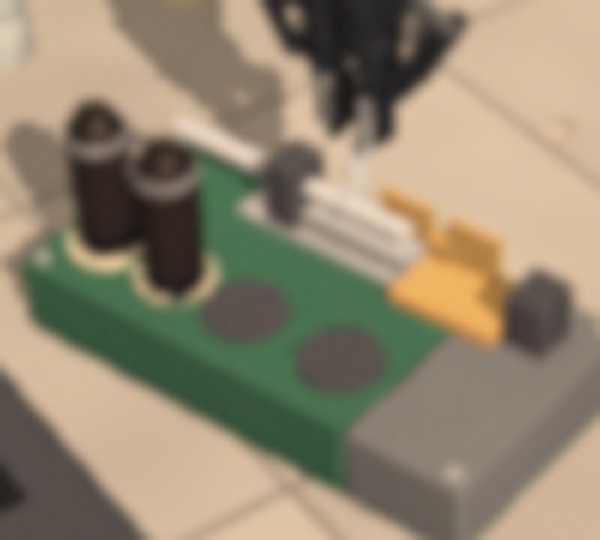

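servo_tool([
  [0,0,0,0,0,0,0.6],
  [0,0,0,0,0,0,0.45],
  [0,0,0,0,0,0,0.45],
  [0,0.002,-0.006,0,0,0,0.45],
  [0,0.004,-0.012,0,0,0,0.45],
  [0,0.004,-0.012,0,0,0,0.45],
])

```text
time: 6.38
tcp_pos: [0.5413, -0.0616, 0.131]
tool_rot: [0.568, -0.422, 0.422, -0.567]
wrist_force: [0.1, 0.1, -0.6]
opening: 0.0464
```

```bash
cat > look.py <<'E'
import sys
from tgt import *
n=sys.argv[1]; now(); p,d=bot.snapshot("wrist"); c=bot.calibration("wrist")
cv2.imwrite(f"pics/{n}.png",cv2.resize(p[140:340,220:420],None,fx=3,fy=3,interpolation=cv2.INTER_CUBIC))
u=int(sys.argv[2]) if len(sys.argv)>2 else 323
P=np.array([Rm.inv().apply(world(c,u,v,d[v,u])-o)*1e3 for v in range(100,399) if d[v,u]>0])
P=P[(P[:,2]>60)&(P[:,0]<-40)&(P[:,0]>-130)]
print(P[::max(1,len(P)//25)].round(1).tolist())
E
python3 look.py w7
```

```text
t 6.375 tray [-66.38 -31.04 131.02] F tray [ 0.14  0.03 -0.63] open 0.0464
[[-40.2, -30.7, 66.6], [-42.1, -30.7, 85.5], [-44.0, -30.7, 90.7], [-46.3, -30.7, 94.0], [-47.7, -30.7, 99.8], [-49.6, -30.7, 103.3], [-50.6, -30.7, 109.4], [-52.5, -30.7, 112.3], [-54.1, -30.7, 115.7], [-55.3, -30.7, 119.9], [-56.3, -30.7, 124.2], [-54.2, -30.7, 135.0], [-55.3, -30.7, 138.3], [-57.0, -30.7, 139.9], [-58.2, -30.7, 142.5], [-60.9, -30.7, 142.2], [-62.4, -30.6, 144.0], [-65.0, -30.6, 143.9], [-67.0, -30.6, 144.8], [-71.7, -30.6, 141.3], [-56.1, -30.6, 188.9], [-54.6, -30.6, 192.8], [-55.2, -30.6, 194.0], [-55.4, -30.6, 195.5], [-54.9, -30.6, 197.8], [-54.3, -30.6, 200.0], [-55.2, -30.6, 200.7], [-54.6, -30.6, 202.8]]
```

View pics/w7.png

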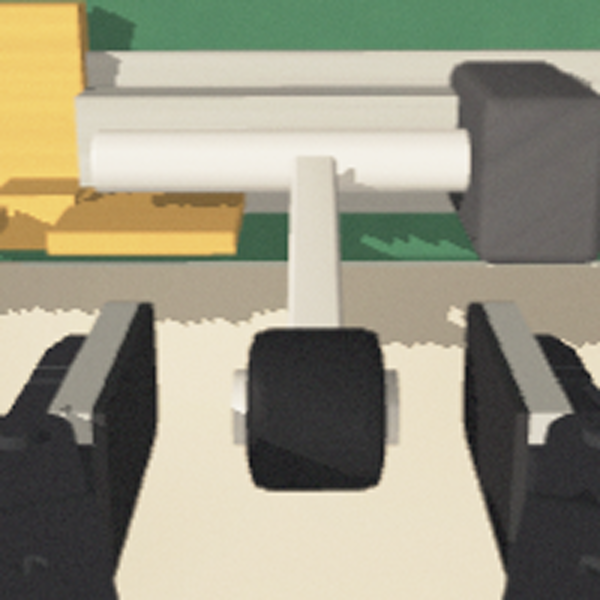

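servo_tool([
  [0,-0.0023,0.0018,0,0,0,0.45],
  [0,-0.0023,0.0018,0,0,0,0.7],
  [0,-0.0023,0.0018,0,0,0,1],
  [0,-0.0023,0.0018,0,0,0,1],
  [0,-0.0023,0.0018,0,0,0,1],
  [0,-0.0023,0.0018,0,0,0,1],
])

```text
time: 7.18
tcp_pos: [0.544, -0.0611, 0.1342]
tool_rot: [0.568, -0.421, 0.422, -0.567]
wrist_force: [-1.6, 0.1, 5.1]
opening: 0.0201
```

```bash
python3 look.py w8
```

```text
t 7.175 tray [-63.58 -31.35 134.19] F tray [-1.53  0.58  5.13] open 0.0201
[[-40.2, -30.9, 66.5], [-42.3, -30.9, 82.2], [-44.1, -30.9, 88.4], [-46.2, -30.9, 92.4], [-47.8, -30.9, 97.8], [-49.5, -30.9, 102.4], [-51.1, -30.9, 106.9], [-52.6, -30.8, 111.2], [-54.1, -30.8, 115.0], [-55.4, -30.8, 119.1], [-56.9, -30.8, 122.4], [-54.5, -30.8, 134.0], [-55.6, -30.8, 137.3], [-57.2, -30.8, 140.3], [-58.6, -30.8, 142.5], [-61.2, -30.8, 142.4], [-63.4, -30.8, 143.2], [-64.9, -30.8, 145.0], [-68.2, -30.8, 143.8], [-73.0, -30.8, 140.5], [-52.8, -30.7, 193.3], [-52.4, -30.7, 195.8], [-52.9, -30.7, 197.0], [-53.3, -30.7, 198.4], [-52.7, -30.7, 200.7], [-52.8, -30.7, 202.3], [-53.0, -30.7, 203.7], [-52.8, -30.7, 205.4]]
```

View pics/w8.png

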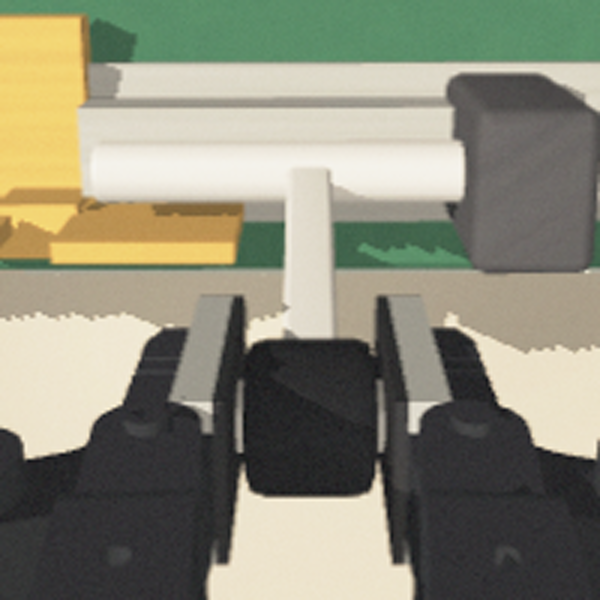

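servo_tool([
  [0,-0.0006,0.0024,-2.4,0,0,1],
  [0,-0.0013,0.0049,-4.9,0,0,1],
  [0,-0.002,0.0074,-7.3,0,0,1],
  [0,-0.002,0.0074,-7.3,0,0,1],
])

```text
time: 7.72
tcp_pos: [0.5515, -0.0589, 0.1361]
tool_rot: [0.603, -0.447, 0.394, -0.53]
wrist_force: [-1.3, 0.1, 6.7]
opening: 0.0198
```

```bash
python3 look.py w9
```

```text
t 7.725 tray [-55.82 -31.36 136.15] F tray [-1.24  0.52  6.72] open 0.0198
[[-40.2, -30.9, 65.7], [-40.4, -30.9, 80.3], [-42.1, -30.9, 81.9], [-42.4, -30.9, 87.1], [-43.3, -30.9, 90.2], [-44.2, -30.9, 93.4], [-45.0, -30.9, 96.7], [-45.9, -30.9, 99.7], [-46.5, -30.9, 103.1], [-47.6, -30.9, 105.4], [-47.9, -30.8, 108.9], [-48.7, -30.8, 111.5], [-48.8, -30.8, 115.3], [-49.3, -30.8, 118.3], [-50.0, -30.8, 120.6], [-51.4, -30.8, 121.8], [-51.5, -30.8, 125.0], [-46.5, -30.8, 136.4], [-46.7, -30.8, 138.9], [-47.7, -30.8, 140.4], [-49.1, -30.8, 141.0], [-49.5, -30.8, 143.1], [-51.0, -30.8, 143.6], [-52.2, -30.8, 144.6], [-52.7, -30.8, 146.5], [-54.8, -30.8, 146.1], [-56.3, -30.8, 146.6], [-58.9, -30.8, 145.7], [-61.3, -30.8, 145.1], [-63.6, -30.8, 144.7]]
```

View pics/w9.png

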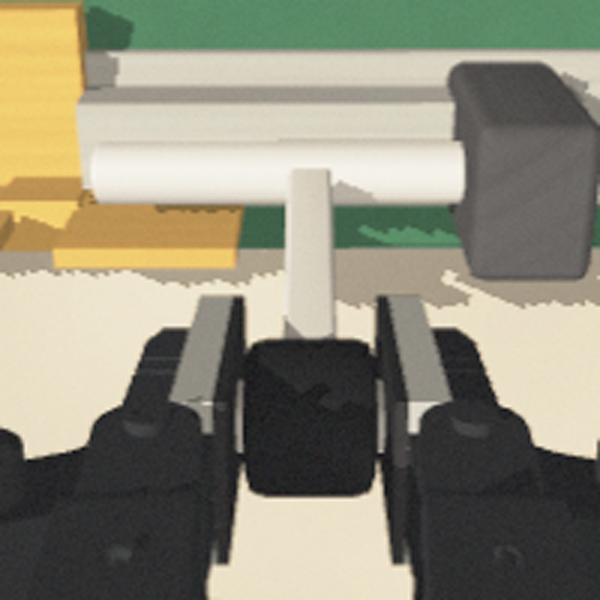

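servo_tool([
  [-0.004,0.0005,0,0,0,0,1],
  [-0.01,0.0005,0,0,0,0,1],
  [-0.017,0.0005,0,0,0,0,1],
  [-0.024,0.0005,0,0,0,0,1],
  [-0.031,0.0005,0,0,0,0,1],
  [-0.038,0.0005,0,0,0,0,1],
  [-0.045,0.0005,0,0,0,0,1],
  [-0.05,0.0005,0,0,0,0,1],
  [-0.052,0.0005,0,0,0,0,1],
  [-0.052,0.0005,0,0,0,0,1],
])

```text
time: 9.02
tcp_pos: [0.5364, -0.0094, 0.1361]
tool_rot: [0.603, -0.447, 0.395, -0.53]
wrist_force: [-0.9, -0.3, 7.8]
opening: 0.0198
```

```bash
python3 look.py w10
```

```text
t 9.025 tray [-55.99  20.36 136.11] F tray [-0.91 -0.05  7.77] open 0.0198
[[-40.5, 20.8, 80.1], [-41.7, 20.8, 83.1], [-42.4, 20.8, 87.1], [-43.7, 20.8, 89.6], [-44.4, 20.8, 93.3], [-44.9, 20.8, 97.1], [-45.6, 20.8, 100.4], [-46.5, 20.8, 103.2], [-46.9, 20.8, 106.9], [-48.0, 20.8, 109.0], [-48.7, 20.8, 111.7], [-49.7, 20.8, 113.9], [-49.6, 20.8, 117.8], [-50.6, 20.9, 119.8], [-51.0, 20.9, 122.7], [-51.0, 20.9, 126.0], [-47.3, 20.9, 135.2], [-47.1, 20.9, 138.5], [-48.2, 20.9, 139.8], [-48.7, 20.9, 141.7], [-49.8, 20.9, 142.9], [-50.6, 20.9, 144.4], [-52.4, 20.9, 144.5], [-54.0, 20.9, 144.8], [-54.8, 20.9, 146.3], [-56.4, 20.9, 146.6], [-58.3, 20.9, 146.6], [-60.5, 20.9, 146.3], [-64.1, 20.9, 144.3]]
```

View pics/w10.png

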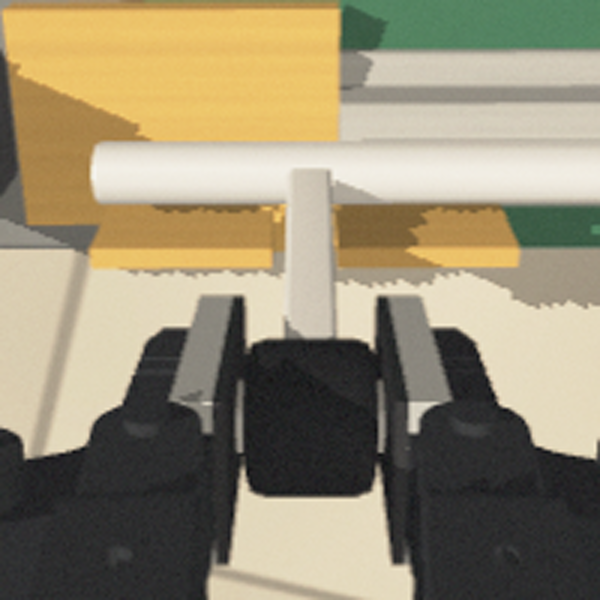

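Run:
```python
from tgt import *
c=bot.calibration("wrist"); W=lambda u,v:(220+(u-1)/3,140+(v-1)/3)
for p in [(91,258),(273,258),(338,258),(519,258)]: print((Rm.inv().apply(atz(c,*W(*p),.088)-o)*1e3).round(1))
for u,v,z in [(289,175,.082),(331,175,.082),(287,260,.105),(334,260,.105)]: print("stem",(Rm.inv().apply(atz(c,*W(u,v),z)-o)*1e3).round(1))
```

```text
[-57.2  60.9  88. ]
[-57.3  27.6  88. ]
[-57.3  15.7  88. ]
[-57.3 -17.5  88. ]
stem [-43.3  24.6  82. ]
stem [-43.3  16.9  82. ]
stem [-49.1  24.6 105. ]
stem [-49.1  16.9 105. ]
```

```bash
cat > arc.py <<'E'
import sys
from tgt import *
# usage: a0 a1 n [extra radial mm]: rows from current tool
a0,a1,n=float(sys.argv[1]),float(sys.argv[2]),int(sys.argv[3])
Q=R.from_quat(bot.get_state()["tool_rot"])
for i in range(1,n+1):
    a=a0+(a1-a0)*i/n
    d=np.array([-.06*(np.sin(a)-np.sin(a0)),0,.06*(np.cos(a)-np.cos(a0))])
    print(round(a,3),Q.inv().apply(Rm.apply(d)).round(4).tolist(),round(np.degrees(a-a0),1))
E
python3 arc.py .2 .4 4;  python3 - <<'E'
from tgt import *
print(R.from_quat(bot.get_state()["tool_rot"]).inv().apply([0,0,.0012]))
E
```

```text
0.25 [-0.0, 0.001, -0.0028] 2.9
0.3 [-0.0, 0.0022, -0.0056] 5.7
0.35 [-0.0, 0.0035, -0.0083] 8.6
0.4 [-0.0, 0.0049, -0.0109] 11.5
[ 2.77605631e-06 -1.19050258e-03 -1.50651593e-04]
```

servo_tool([
  [-0.0009,-0.0012,-0.0001,0,0,0,1],
  [-0.0009,-0.0002,-0.0029,2.9,0,0,1],
  [-0.0009,0.001,-0.0057,5.7,0,0,1],
  [-0.0009,0.0023,-0.0084,8.6,0,0,1],
  [-0.0009,0.0037,-0.011,11.5,0,0,1],
  [-0.0009,0.0037,-0.011,11.5,0,0,1],
])

```text
time: 9.82
tcp_pos: [0.5237, -0.0117, 0.1324]
tool_rot: [-0.547, 0.406, -0.437, 0.587]
wrist_force: [0.3, -0.5, -2.5]
opening: 0.0198
```

```bash
python3 look.py w11; python3 arc.py .4 .5 4
```

```text
t 9.825 tray [-68.75  21.88 132.35] F tray [ 0.14 -0.59 -2.46] open 0.0198
[[-40.7, 22.4, 79.1], [-43.1, 22.4, 84.7], [-45.9, 22.4, 90.1], [-48.2, 22.4, 94.0], [-50.5, 22.4, 98.1], [-52.1, 22.4, 104.0], [-54.4, 22.4, 106.4], [-55.9, 22.4, 111.7], [-57.5, 22.4, 116.0], [-59.4, 22.4, 118.8], [-61.2, 22.4, 121.6], [-59.4, 22.4, 133.9], [-60.9, 22.4, 136.6], [-62.5, 22.4, 138.9], [-64.6, 22.4, 140.0], [-66.7, 22.4, 140.8], [-68.5, 22.4, 142.3], [-71.1, 22.4, 142.0], [-73.8, 22.4, 141.6], [-78.6, 22.4, 137.6], [-62.5, 22.4, 191.5], [-61.9, 22.4, 194.4], [-62.8, 22.4, 195.3], [-62.7, 22.4, 197.4], [-61.7, 22.4, 200.4], [-62.9, 22.4, 200.7], [-62.5, 22.4, 202.9], [-61.8, 22.4, 205.3]]
0.425 [0.0, 0.0005, -0.0014] 1.4
0.45 [0.0, 0.001, -0.0028] 2.9
0.475 [0.0, 0.0016, -0.0042] 4.3
0.5 [0.0, 0.0022, -0.0056] 5.7
```

View pics/w11.png

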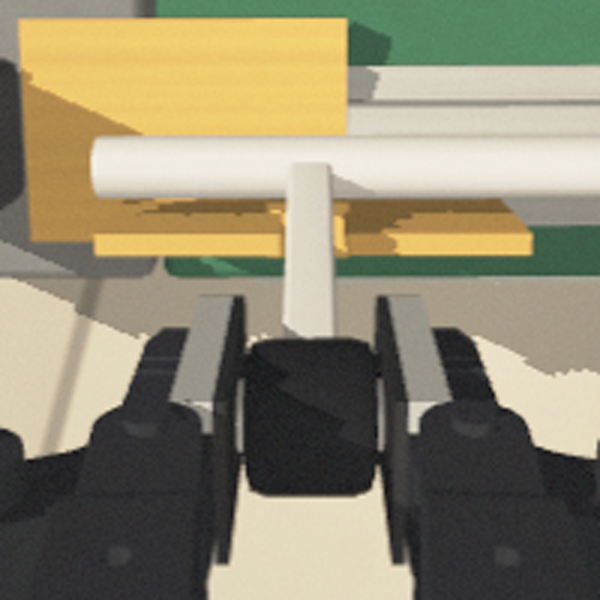

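Run:
```python
from tgt import *
c=bot.calibration("wrist"); W=lambda u,v:(220+(u-1)/3,140+(v-1)/3)
for p in [(94,244),(281,244),(346,244),(533,244)]: print((Rm.inv().apply(atz(c,*W(*p),.088)-o)*1e3).round(1))
for u,v,z in [(287,175,.084),(331,175,.084),(285,245,.100),(333,245,.100)]: print("stem",(Rm.inv().apply(atz(c,*W(u,v),z)-o)*1e3).round(1))
```

```text
[-56.7  61.2  88. ]
[-56.7  27.6  88. ]
[-56.7  15.9  88. ]
[-56.8 -17.7  88. ]
stem [-44.9  26.5  84. ]
stem [-44.9  18.6  84. ]
stem [-53.8  26.6 100. ]
stem [-53.8  18.5 100. ]
```

servo_tool([
  [0.0007,0,0,0,0,0,1],
  [0.0007,0.0005,-0.0014,1.4,0,0,1],
  [0.0007,0.001,-0.0028,2.9,0,0,1],
  [0.0007,0.0013,-0.0035,3.6,0,0,1],
  [0.0007,0.0013,-0.0035,3.6,0,0,1],
])

```text
time: 10.5
tcp_pos: [0.5212, -0.0132, 0.1311]
tool_rot: [-0.528, 0.392, -0.45, 0.605]
wrist_force: [0.1, 1.3, -1.3]
opening: 0.02
```

```bash
python3 look.py w12; python3 arc.py .4625 .6625 8
```

```text
t 10.5 tray [-71.66  21.15 131.06] F tray [ 0.52  1.24 -1.26] open 0.02
[[-40.3, 21.6, 80.5], [-43.4, 21.7, 83.1], [-46.0, 21.7, 87.9], [-48.5, 21.7, 92.8], [-50.9, 21.7, 97.6], [-53.1, 21.7, 102.4], [-55.6, 21.7, 104.8], [-57.6, 21.7, 109.2], [-59.5, 21.7, 113.2], [-61.7, 21.7, 115.9], [-63.5, 21.7, 119.4], [-62.7, 21.7, 131.4], [-64.1, 21.7, 135.0], [-65.9, 21.7, 137.1], [-67.5, 21.7, 139.3], [-69.6, 21.7, 140.2], [-71.6, 21.7, 141.3], [-74.5, 21.7, 140.2], [-77.3, 21.7, 139.4], [-80.6, 21.7, 137.6], [-69.0, 21.7, 190.4], [-68.9, 21.7, 192.9], [-68.9, 21.7, 195.2], [-68.8, 21.7, 197.4], [-69.1, 21.7, 199.0], [-70.2, 21.7, 199.4], [-70.0, 21.7, 201.6], [-70.7, 21.7, 202.4]]
0.488 [-0.0, 0.0005, -0.0014] 1.4
0.512 [-0.0, 0.001, -0.0028] 2.9
0.537 [-0.0, 0.0016, -0.0042] 4.3
0.562 [-0.0, 0.0022, -0.0056] 5.7
0.588 [-0.0, 0.0028, -0.0069] 7.2
0.613 [-0.0, 0.0035, -0.0083] 8.6
0.637 [-0.0, 0.0042, -0.0096] 10.0
0.662 [-0.0, 0.005, -0.0109] 11.5
```

View pics/w12.png

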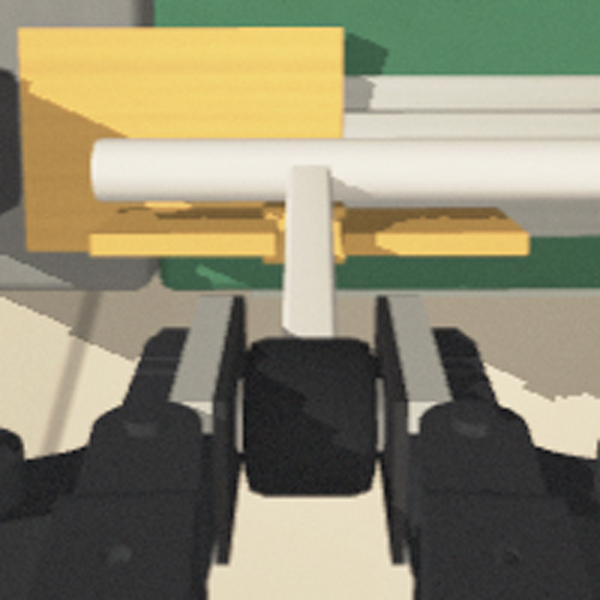

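servo_tool([
  [0,0.0005,-0.0014,1.4,0,0,1],
  [0,0.001,-0.0028,2.9,0,0,1],
  [0,0.001,-0.0028,2.9,0,0,1],
])

```text
time: 10.92
tcp_pos: [0.5185, -0.0141, 0.1296]
tool_rot: [-0.512, 0.38, -0.46, 0.618]
wrist_force: [2.9, 0.4, -4.3]
opening: 0.0198
```

```bash
python3 tgt.py 0 0 0|head -1;python3 arc.py .5125 .7125 8
```

```text
t 10.925 tray [-74.42  21.03 129.65] F tray [ 2.87 -0.47 -4.31] open 0.0198
0.537 [0.0, 0.0005, -0.0014] 1.4
0.562 [0.0, 0.001, -0.0028] 2.9
0.588 [0.0, 0.0016, -0.0042] 4.3
0.613 [0.0, 0.0022, -0.0056] 5.7
0.637 [0.0, 0.0028, -0.0069] 7.2
0.662 [0.0, 0.0035, -0.0083] 8.6
0.688 [0.0, 0.0042, -0.0096] 10.0
0.713 [0.0, 0.0049, -0.0109] 11.5
```

servo_tool([
  [0,0.0013,-0.0012,1.4,0,0,1],
  [0,0.0018,-0.0026,2.9,0,0,1],
  [0,0.0018,-0.0026,2.9,0,0,1],
])

```text
time: 11.3
tcp_pos: [0.5167, -0.0151, 0.1282]
tool_rot: [-0.497, 0.368, -0.469, 0.631]
wrist_force: [-4.5, -0.2, 3.5]
opening: 0.0198
```

```bash
cat > st.py <<'E'
from tgt import *
st=bot.get_state(); P=Rm.inv().apply(st["tcp_pos"]-o)*1e3; F=Rm.inv().apply(st["wrist_force"]); r=P-[-45,0,76]; a=np.arctan2(-r[0],r[2])
print("t",st["time"],"P",P.round(1),"a",a.round(3),"r",np.hypot(r[0],r[2]).round(1),"Fy",F[1].round(1),"Frad",(-np.sin(a)*F[0]+np.cos(a)*F[2]).round(1),"Ftan(+a)",(-np.cos(a)*F[0]-np.sin(a)*F[2]).round(1),"M",Rm.inv().apply(st["ft_torque"]).round(2))
E
python3 st.py;python3 arc.py .5625 .8625 6
```

```text
t 11.3 P [-76.5  20.7 128.2] a 0.542 r 61.0 Fy 1.1 Frad 5.2 Ftan(+a) 1.9 M [0.13 0.54 0.01]
0.613 [-0.0, 0.001, -0.0028] 2.9
0.662 [-0.0, 0.0022, -0.0056] 5.7
0.713 [-0.0, 0.0035, -0.0083] 8.6
0.763 [-0.0, 0.0049, -0.0109] 11.5
0.812 [-0.0, 0.0065, -0.0135] 14.3
0.863 [-0.0, 0.0082, -0.016] 17.2
```

servo_tool([
  [0,0.0006,-0.0029,2.9,0,0,1],
  [0,0.0018,-0.0057,5.7,0,0,1],
  [0,0.0018,-0.0057,5.7,0,0,1],
])

```text
time: 11.68
tcp_pos: [0.5113, -0.0165, 0.1245]
tool_rot: [-0.465, 0.345, -0.487, 0.654]
wrist_force: [-1.6, -0.6, 0.7]
opening: 0.0197
```

```bash
python3 st.py;python3 arc.py .6625 1.0625 8
```

```text
t 11.675 P [-82.   20.8 124.5] a 0.652 r 61.0 Fy -0.2 Frad 1.6 Ftan(+a) 0.9 M [0.09 0.37 0.07]
0.713 [0.0, 0.001, -0.0028] 2.9
0.762 [0.0, 0.0022, -0.0056] 5.7
0.812 [0.0, 0.0035, -0.0083] 8.6
0.863 [-0.0, 0.005, -0.0109] 11.5
0.912 [-0.0, 0.0065, -0.0135] 14.3
0.963 [-0.0, 0.0082, -0.0159] 17.2
1.012 [-0.0, 0.01, -0.0183] 20.1
1.062 [-0.0, 0.012, -0.0206] 22.9
```

servo_tool([
  [0,0.001,-0.0028,2.9,0,0,1],
  [0,0.0022,-0.0056,5.7,0,0,1],
  [0,0.0035,-0.0083,8.6,0,0,1],
  [0,0.005,-0.0109,11.5,0,0,1],
  [0,0.005,-0.0109,11.5,0,0,1],
])

```text
time: 12.3
tcp_pos: [0.5029, -0.0189, 0.1159]
tool_rot: [-0.397, 0.295, -0.519, 0.698]
wrist_force: [-8.6, -2.1, 6.9]
opening: 0.0198
```

```bash
python3 st.py;python3 look.py w13; python3 arc.py .8625 1.1125 5
```

```text
t 12.3 P [-90.7  21.  115.9] a 0.853 r 60.7 Fy 0.4 Frad 11.2 Ftan(+a) 0.6 M [0.12 1.05 0.07]
t 12.3 tray [-90.74  20.98 115.95] F tray [-8.8   0.45  6.88] open 0.0198
[[-40.8, 21.5, 80.9], [-44.7, 21.5, 82.4], [-49.1, 21.5, 86.0], [-53.3, 21.5, 89.1], [-57.6, 21.5, 93.7], [-61.3, 21.5, 96.3], [-64.7, 21.5, 98.1], [-68.1, 21.5, 100.9], [-71.3, 21.5, 102.5], [-74.8, 21.5, 107.4], [-77.8, 21.5, 109.4], [-81.6, 21.5, 119.4], [-84.4, 21.5, 123.6], [-86.9, 21.5, 124.9], [-89.3, 21.5, 127.0], [-91.4, 21.5, 123.9], [-93.8, 21.5, 125.2], [-96.0, 21.5, 125.6], [-98.2, 21.5, 123.5], [-100.6, 21.5, 120.0], [-110.8, 21.5, 170.9], [-111.4, 21.5, 175.2], [-112.7, 21.5, 174.8], [-113.4, 21.5, 177.5], [-114.4, 21.5, 178.5], [-115.0, 21.5, 181.1], [-115.9, 21.5, 182.0], [-116.7, 21.5, 183.0]]
0.913 [-0.0, 0.001, -0.0028] 2.9
0.963 [-0.0, 0.0022, -0.0056] 5.7
1.012 [-0.0, 0.0035, -0.0083] 8.6
1.062 [-0.0, 0.005, -0.0109] 11.5
1.113 [-0.0, 0.0065, -0.0135] 14.3
```

View pics/w13.png

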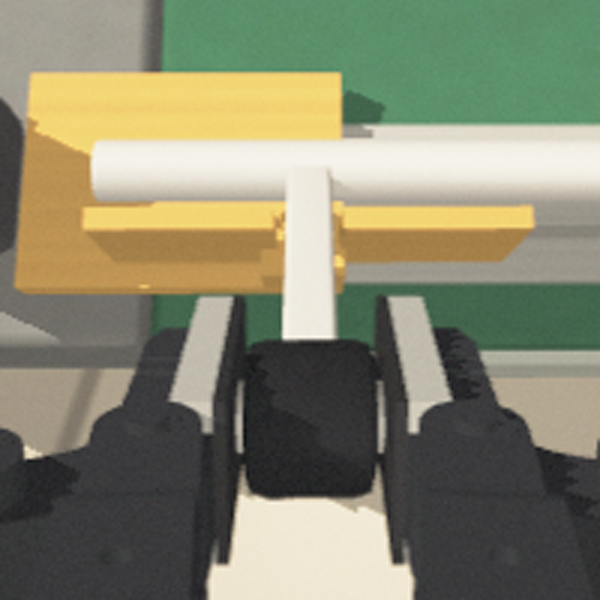

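servo_tool([
  [0,0.0004,-0.003,2.9,0,0,1],
  [0,0.0016,-0.0058,5.7,0,0,1],
  [0,0.0029,-0.0085,8.6,0,0,1],
  [0,0.0044,-0.0111,11.5,0,0,1],
  [0,0.0044,-0.0111,11.5,0,0,1],
])

```text
time: 12.98
tcp_pos: [0.4961, -0.0207, 0.1061]
tool_rot: [-0.325, 0.242, -0.546, 0.734]
wrist_force: [-6.1, -1.1, 2.3]
opening: 0.0198
```

```bash
python3 st.py; python3 arc.py 1.0625 1.3625 6; python3 -c "
from tgt import *
print(bot.get_state()['qpos'].round(2))"
```

```text
t 12.975 P [-97.8  21.2 106.1] a 1.054 r 60.8 Fy 0.7 Frad 6.6 Ftan(+a) 1.0 M [0.1  0.88 0.12]
1.113 [0.0, 0.001, -0.0028] 2.9
1.163 [0.0, 0.0022, -0.0056] 5.7
1.212 [0.0, 0.0035, -0.0083] 8.6
1.262 [0.0, 0.0049, -0.0109] 11.5
1.312 [0.0, 0.0065, -0.0135] 14.3
1.363 [0.0, 0.0082, -0.0159] 17.2
[-0.64 -0.03  2.39  1.15  0.63 -0.27]
```

servo_tool([
  [0,0,0,0,0,0,0.6],
  [0,0,0,0,0,0,0.45],
  [0,0,0,0,0,0,0.45],
  [0,0,0,-8,0,0,0.45],
  [0,0,0,-17,0,0,0.45],
  [0,0,0,-26,0,0,0.45],
  [0,0,0,-35,0,0,0.45],
  [0,0,0,-42.2,0,0,0.45],
  [0,0,0,-42.2,0,0,0.45],
  [0,0,0,-42.2,0,0,0.45],
])

```text
time: 14.22
tcp_pos: [0.496, -0.02, 0.106]
tool_rot: [-0.567, 0.421, -0.422, 0.569]
wrist_force: [-0.6, -0.4, -0.6]
opening: 0.0472
```

```bash
python3 st.py;python3 look.py w14
```

```text
t 14.225 P [-97.7  21.9 106. ] a 1.054 r 60.7 Fy -0.2 Frad 0.3 Ftan(+a) 0.9 M [0.02 0.01 0.01]
t 14.225 tray [-97.72  21.87 105.99] F tray [-0.7  -0.17 -0.59] open 0.0472
[[-40.1, 22.3, 80.9], [-43.4, 22.3, 83.8], [-46.8, 22.3, 84.1], [-50.4, 22.3, 83.6], [-53.6, 22.3, 85.9], [-56.8, 22.3, 88.0], [-60.1, 22.3, 88.9], [-63.1, 22.3, 91.7], [-66.6, 22.3, 91.8], [-69.2, 22.3, 95.3], [-72.4, 22.3, 96.4], [-75.2, 22.3, 98.6], [-78.8, 22.3, 98.6], [-81.9, 22.3, 99.9], [-84.4, 22.3, 102.5], [-87.8, 22.3, 102.9], [-88.3, 22.3, 109.7], [-90.2, 22.3, 112.9], [-92.7, 22.3, 114.6], [-96.4, 22.3, 114.1], [-98.8, 22.3, 116.1], [-103.1, 22.3, 114.8], [-88.3, 22.2, 164.0], [-87.4, 22.2, 167.7], [-87.9, 22.2, 169.6], [-86.9, 22.2, 173.0], [-87.3, 22.2, 174.8], [-87.1, 22.2, 177.1]]
```

View pics/w14.png

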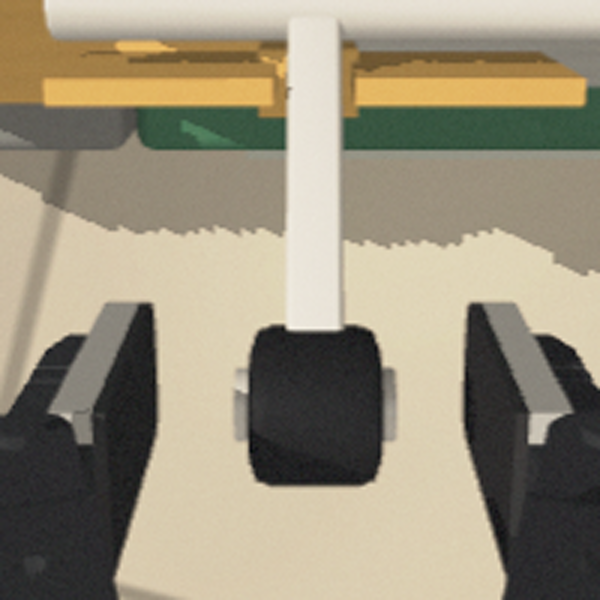

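servo_tool([
  [0,0,0,0,0,0,0.7],
  [0,0,0,0,0,0,1],
  [0,0,0,0,0,0,1],
  [0,0,0,0,0,0,1],
  [0,0,0,0,0,0,1],
])

```text
time: 14.9
tcp_pos: [0.4959, -0.021, 0.1067]
tool_rot: [0.568, -0.422, 0.422, -0.567]
wrist_force: [-6.0, -1.0, 4.5]
opening: 0.0196
```

```bash
python3 st.py; python3 arc.py 1.055 1.555 10
```

```text
t 14.9 P [-98.1  21.  106.7] a 1.046 r 61.3 Fy 0.8 Frad 7.5 Ftan(+a) -0.9 M [-0.07  0.98 -0.03]
1.105 [-0.0, 0.0026, -0.0014] 2.9
1.155 [-0.0, 0.0054, -0.0027] 5.7
1.205 [-0.0, 0.0081, -0.0038] 8.6
1.255 [-0.0, 0.011, -0.0048] 11.5
1.305 [-0.0, 0.0138, -0.0057] 14.3
1.355 [-0.0, 0.0167, -0.0064] 17.2
1.405 [-0.0, 0.0197, -0.007] 20.1
1.455 [-0.0, 0.0227, -0.0074] 22.9
1.505 [-0.0, 0.0256, -0.0077] 25.8
1.555 [-0.0, 0.0286, -0.0078] 28.6
```

servo_tool([
  [0,0.0023,-0.0018,2.9,0,0,1],
  [0,0.0051,-0.0031,5.7,0,0,1],
  [0,0.0078,-0.0042,8.6,0,0,1],
  [0,0.0107,-0.0052,11.5,0,0,1],
  [0,0.0136,-0.0061,14.3,0,0,1],
  [0,0.0165,-0.0068,17.2,0,0,1],
  [0,0.0165,-0.0068,17.2,0,0,1],
])

```text
time: 15.78
tcp_pos: [0.4894, -0.0227, 0.0898]
tool_rot: [-0.476, 0.354, -0.481, 0.646]
wrist_force: [-4.3, 1.1, -1.1]
opening: 0.0198
```

```bash
python3 st.py; python3 arc.py 1.355 1.655 12
```

```text
t 15.775 P [-104.8   21.2   89.8] a 1.344 r 61.4 Fy 2.3 Frad 3.5 Ftan(+a) 1.9 M [0.19 0.72 0.04]
1.38 [0.0, 0.0013, -0.0007] 1.4
1.405 [0.0, 0.0026, -0.0014] 2.9
1.43 [0.0, 0.004, -0.0021] 4.3
1.455 [0.0, 0.0054, -0.0027] 5.7
1.48 [0.0, 0.0067, -0.0033] 7.2
1.505 [-0.0, 0.0081, -0.0038] 8.6
1.53 [-0.0, 0.0095, -0.0044] 10.0
1.555 [-0.0, 0.011, -0.0049] 11.5
1.58 [-0.0, 0.0124, -0.0053] 12.9
1.605 [-0.0, 0.0138, -0.0057] 14.3
1.63 [-0.0, 0.0153, -0.0061] 15.8
1.655 [-0.0, 0.0167, -0.0064] 17.2
```

servo_tool([
  [0,0.0013,-0.0007,1.4,0,0,1],
  [0,0.0026,-0.0014,2.9,0,0,1],
  [0,0.004,-0.0021,4.3,0,0,1],
  [0,0.0054,-0.0027,5.7,0,0,1],
  [0,0.0067,-0.0033,7.2,0,0,1],
  [0,0.0081,-0.0038,8.6,0,0,1],
  [0,0.0095,-0.0044,10,0,0,1],
  [0,0.0095,-0.0044,10,0,0,1],
])

```text
time: 16.77
tcp_pos: [0.488, -0.0229, 0.0791]
tool_rot: [-0.418, 0.311, -0.509, 0.685]
wrist_force: [-5.7, -1.6, -0.9]
opening: 0.0196
```

```bash
python3 st.py; python3 look.py w15; python3 arc.py 1.53 1.63 10
```

```text
t 16.775 P [-106.2   21.4   79.1] a 1.52 r 61.3 Fy 0.2 Frad 5.9 Ftan(+a) 1.2 M [-0.02  1.29 -0.06]
t 16.775 tray [-106.21   21.42   79.1 ] F tray [-5.95  0.17 -0.91] open 0.0196
[[-40.4, 22.0, 80.8], [-45.4, 22.0, 83.2], [-48.3, 22.0, 81.2], [-52.0, 22.0, 81.1], [-55.7, 22.0, 80.9], [-59.6, 22.0, 81.6], [-63.3, 22.0, 82.0], [-66.6, 22.0, 81.1], [-70.4, 22.0, 82.1], [-73.7, 22.0, 80.7], [-77.1, 22.0, 80.7], [-80.7, 22.0, 81.2], [-84.1, 22.0, 81.2], [-87.6, 22.0, 81.8], [-90.9, 22.0, 81.4], [-94.2, 22.0, 81.1], [-97.7, 22.0, 86.2], [-100.9, 22.0, 87.7], [-103.9, 22.0, 88.8], [-107.0, 22.0, 88.3], [-110.1, 22.0, 86.1], [-113.3, 22.0, 83.8], [-122.9, 21.9, 135.6], [-123.9, 21.9, 138.9], [-125.2, 21.9, 140.3], [-126.2, 21.9, 142.7], [-127.3, 21.9, 144.4], [-128.1, 21.9, 146.7]]
1.54 [-0.0, 0.0005, -0.0003] 0.6
1.55 [-0.0, 0.0011, -0.0006] 1.1
1.56 [-0.0, 0.0016, -0.0009] 1.7
1.57 [-0.0, 0.0021, -0.0011] 2.3
1.58 [-0.0, 0.0026, -0.0014] 2.9
1.59 [-0.0, 0.0032, -0.0017] 3.4
1.6 [-0.0, 0.0037, -0.0019] 4.0
1.61 [-0.0, 0.0043, -0.0022] 4.6
1.62 [-0.0, 0.0048, -0.0024] 5.2
1.63 [-0.0, 0.0054, -0.0027] 5.7
```

View pics/w15.png

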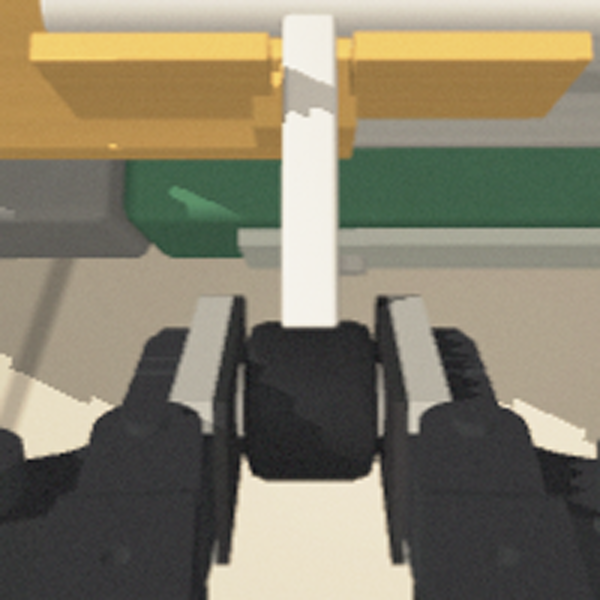

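servo_tool([
  [0,0.0003,-0.0007,0.6,0,0,1],
  [0,0.0009,-0.001,1.1,0,0,1],
  [0,0.0014,-0.0013,1.7,0,0,1],
  [0,0.0019,-0.0015,2.3,0,0,1],
  [0,0.0019,-0.0015,2.3,0,0,1],
])

```text
time: 17.45
tcp_pos: [0.4879, -0.0229, 0.077]
tool_rot: [-0.405, 0.3, -0.515, 0.693]
wrist_force: [-5.4, -1.3, -1.3]
opening: 0.0198
```

```bash
python3 st.py; python3 arc.py 1.57 1.65 8
```

```text
t 17.45 P [-106.3   21.4   77. ] a 1.555 r 61.3 Fy 0.3 Frad 5.5 Ftan(+a) 1.4 M [-0.    1.21 -0.04]
1.58 [-0.0, 0.0005, -0.0003] 0.6
1.59 [-0.0, 0.001, -0.0006] 1.1
1.6 [-0.0, 0.0016, -0.0009] 1.7
1.61 [-0.0, 0.0021, -0.0011] 2.3
1.62 [-0.0, 0.0026, -0.0014] 2.9
1.63 [-0.0, 0.0032, -0.0017] 3.4
1.64 [-0.0, 0.0037, -0.0019] 4.0
1.65 [-0.0, 0.0043, -0.0022] 4.6
```

servo_tool([
  [0,0.0005,-0.0003,0.6,0,0,1],
  [0,0.001,-0.0006,1.1,0,0,1],
  [0,0.001,-0.0006,1.1,0,0,1],
])

```text
time: 17.82
tcp_pos: [0.4879, -0.0229, 0.0758]
tool_rot: [-0.398, 0.295, -0.518, 0.697]
wrist_force: [-5.6, -1.9, -0.7]
opening: 0.0198
```

```bash
python3 st.py
```

```text
t 17.825 P [-106.3   21.4   75.8] a 1.575 r 61.3 Fy -0.2 Frad 5.9 Ftan(+a) 0.7 M [ 0.06  1.15 -0.04]
```

servo_tool([
  [0,0.0005,-0.0003,0.6,0,0,1],
  [0,0.0005,-0.0003,0.6,0,0,1],
])

```text
time: 18.08
tcp_pos: [0.4879, -0.0229, 0.0752]
tool_rot: [-0.394, 0.293, -0.519, 0.699]
wrist_force: [-5.7, -1.2, -2.1]
opening: 0.0195
```

```bash
python3 st.py
```

```text
t 18.075 P [-106.3   21.4   75.2] a 1.584 r 61.3 Fy 0.5 Frad 5.8 Ftan(+a) 2.0 M [0.05 1.13 0.02]
```

servo_tool([
  [0,0.0005,-0.0002,0.6,0,0,1],
  [0,0.0005,-0.0002,0.6,0,0,1],
])

```text
time: 18.32
tcp_pos: [0.4879, -0.0229, 0.0746]
tool_rot: [-0.391, 0.29, -0.521, 0.701]
wrist_force: [-6.8, -1.7, 0.3]
opening: 0.0195
```

```bash
python3 st.py
```

```text
t 18.325 P [-106.3   21.4   74.6] a 1.594 r 61.3 Fy 0.3 Frad 7.0 Ftan(+a) -0.5 M [ 0.06  1.22 -0.02]
```

servo_tool([
  [0,0.0005,-0.0002,0.6,0,0,1],
  [0,0.0005,-0.0002,0.6,0,0,1],
])

```text
time: 18.58
tcp_pos: [0.488, -0.0229, 0.0741]
tool_rot: [-0.387, 0.287, -0.522, 0.703]
wrist_force: [-8.1, -1.7, 0.3]
opening: 0.02
```

```bash
python3 st.py
```

```text
t 18.575 P [-106.2   21.4   74.1] a 1.602 r 61.3 Fy 0.7 Frad 8.3 Ftan(+a) -0.6 M [0.08 1.33 0.02]
```

```bash
cat > stem.py <<'E'
from tgt import *
import sys
p,d=bot.snapshot("wrist"); c=bot.calibration("wrist")
P=[]
for u in range(319,328):
    for v in range(100,399):
        if d[v,u]>0: P.append(Rm.inv().apply(world(c,u,v,d[v,u])-o)*1e3)
P=np.array(P); P=P[(P[:,0]<-58)&(P[:,0]>-92)&(abs(P[:,2]-79)<8)]
k,b=np.polyfit(P[:,0],P[:,2],1); print(len(P),"slope angle a=",(np.pi/2+np.arctan(k)).round(4),"z at -75:",(k*-75+b).round(2),"res",np.std(P[:,2]-k*P[:,0]-b).round(2))
if len(sys.argv)>1: cv2.imwrite(f"pics/{sys.argv[1]}.png",cv2.resize(p[140:340,220:420],None,fx=3,fy=3,interpolation=cv2.INTER_CUBIC))
E
python3 stem.py w16
```

```text
696 slope angle a= 1.6454 z at -75: 78.75 res 0.62
```

View pics/w16.png

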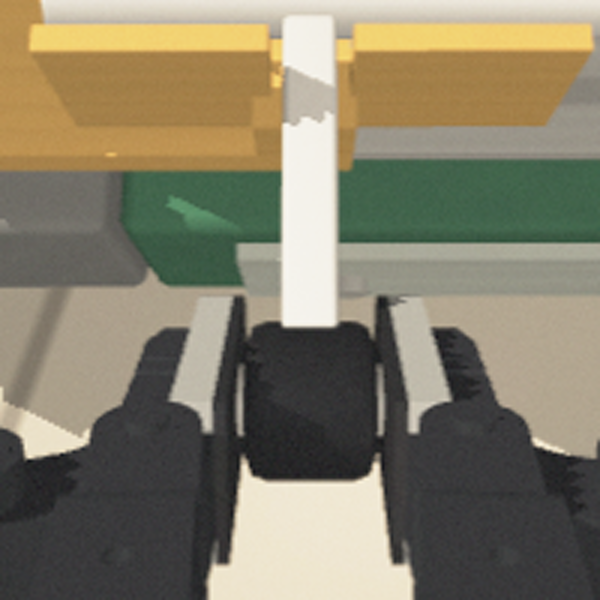

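servo_tool([
  [0,0.0002,-0.0003,0.3,0,0,1],
  [0,0.0002,-0.0003,0.3,0,0,1],
])

```text
time: 18.88
tcp_pos: [0.488, -0.023, 0.0739]
tool_rot: [-0.385, 0.286, -0.523, 0.705]
wrist_force: [-8.4, -2.0, 1.5]
opening: 0.0202
```

```bash
python3 st.py; python3 stem.py; python3 st.py
```

```text
t 18.875 P [-106.3   21.4   73.9] a 1.605 r 61.3 Fy 0.5 Frad 8.6 Ftan(+a) -1.8 M [0.09 1.28 0.06]
695 slope angle a= 1.648 z at -75: 78.61 res 0.63
t 18.925 P [-106.3   21.4   73.9] a 1.605 r 61.3 Fy 1.1 Frad 8.5 Ftan(+a) -2.6 M [0.11 1.27 0.05]
```

servo_tool([
  [0,0.0003,-0.0001,0.3,0,0,1],
  [0,0.0003,-0.0001,0.3,0,0,1],
])

```text
time: 19.18
tcp_pos: [0.488, -0.0229, 0.0736]
tool_rot: [-0.383, 0.284, -0.524, 0.706]
wrist_force: [-8.9, -2.3, 1.9]
opening: 0.0198
```

```bash
python3 st.py; python3 stem.py; python3 st.py
```

```text
t 19.175 P [-106.2   21.4   73.6] a 1.611 r 61.3 Fy 0.3 Frad 9.1 Ftan(+a) -2.3 M [0.09 1.38 0.05]
697 slope angle a= 1.65 z at -75: 78.43 res 0.64
t 19.225 P [-106.2   21.4   73.6] a 1.61 r 61.3 Fy 0.2 Frad 10.6 Ftan(+a) -2.6 M [0.1  1.41 0.01]
```

servo_tool([
  [0,0.0002,-0.0003,0.3,0,0,1],
  [0,0.0002,-0.0003,0.3,0,0,1],
])

```text
time: 19.48
tcp_pos: [0.488, -0.023, 0.0734]
tool_rot: [-0.381, 0.283, -0.525, 0.707]
wrist_force: [-8.3, -1.5, 2.4]
opening: 0.02
```

```bash
python3 st.py; python3 stem.py; python3 st.py
```

```text
t 19.475 P [-106.2   21.4   73.4] a 1.614 r 61.3 Fy 1.0 Frad 8.2 Ftan(+a) -2.8 M [0.14 1.25 0.03]
698 slope angle a= 1.6509 z at -75: 78.39 res 0.6
t 19.525 P [-106.2   21.4   73.4] a 1.614 r 61.3 Fy 1.1 Frad 9.6 Ftan(+a) -2.4 M [0.12 1.29 0.08]
```

servo_tool([
  [0,0,0,0,0,0,0.6],
  [0,0,0,0,0,0,0.45],
  [0,0,0,0,0,0,0.4],
])

```text
time: 19.9
tcp_pos: [0.489, -0.0234, 0.0741]
tool_rot: [-0.381, 0.282, -0.526, 0.707]
wrist_force: [-0.9, -0.3, -0.7]
opening: 0.0514
```

```bash
python3 st.py; python3 stem.py w17; python3 tgt.py -105 21.7 120
```

```text
t 19.9 P [-105.4   20.6   74.1] a 1.601 r 60.4 Fy -0.1 Frad 1.0 Ftan(+a) 0.7 M [ 0.06  0.26 -0.02]
685 slope angle a= 1.6378 z at -75: 78.89 res 0.6
t 19.95 tray [-105.49   20.71   74.06] F tray [-1.15  0.73 -0.57] open 0.0515
(array([-0.0009, -0.0381,  0.0257]), array([-3.343e+01,  3.000e-02,  9.000e-02]), array([ 0.4891, -0.0223,  0.12  ]))
```

View pics/w17.png

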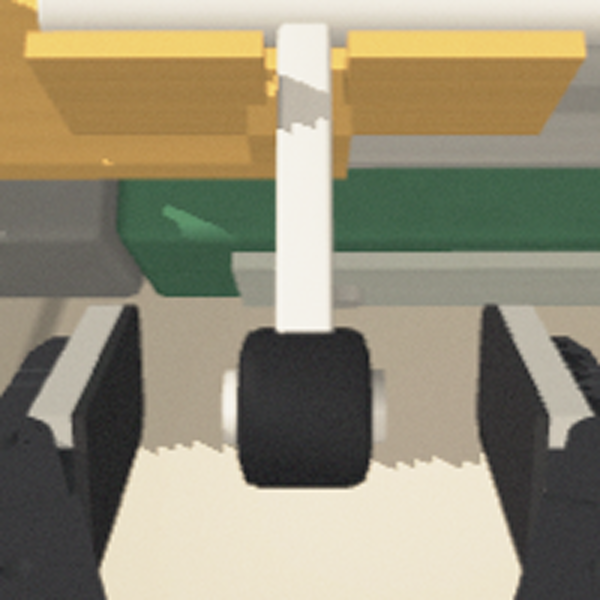

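servo_tool([
  [0,-0.02,0,0,0,0,0.4],
  [0,-0.045,0,0,0,0,0.4],
  [0,-0.07,0.0,0,0,0,0.4],
  [0,-0.068,0.01,-9,0,0,0.6],
  [0,-0.062,0.02,-18,0,0,0.8],
  [0,-0.056,0.03,-27,0,0,1],
  [-0.0009,-0.0506,0.0339,-33.4,0,0,1],
  [-0.0009,-0.0506,0.0339,-33.4,0,0,1],
  [-0.0009,-0.0506,0.0339,-33.4,0,0,1],
])

```text
time: 21.08
tcp_pos: [0.4877, -0.0219, 0.134]
tool_rot: [-0.567, 0.422, -0.422, 0.568]
wrist_force: [-1.0, -0.1, 0.4]
opening: -0.0001
```

```bash
python3 st.py
python3 - <<'E'
from tgt import *
p,d=bot.snapshot("wrist"); c=bot.calibration("wrist"); cv2.imwrite("pics/w18.png",p)
P=np.array([Rm.inv().apply(world(c,u,v,d[v,u])-o)*1e3 for u in range(300,345) for v in range(100,399) if d[v,u]>0])
P=P[(abs(P[:,1]-21.8)<3)&(P[:,0]<-55)&(P[:,0]>-120)&(P[:,2]>60)&(P[:,2]<95)]
s=P[P[:,0]>-91]; k,b=np.polyfit(s[:,0],s[:,2],1); print(len(s),np.pi/2+np.arctan(k),k*-75+b)
kn=P[P[:,0]<-95]; A=np.c_[kn[:,0],kn[:,2],np.ones(len(kn))]; print(len(kn),kn.max(0),kn.min(0))
E
```

```text
t 21.075 P [-106.2   22.4  134. ] a 0.811 r 84.3 Fy 0.2 Frad 1.0 Ftan(+a) 0.4 M [-0.02 -0.07  0.02]
707 1.6364347186798356 79.17334331651081
316 [-95.01757778  24.50462316  85.51451871] [-110.58914373   18.80199511   77.0674131 ]
```

View pics/w18.png

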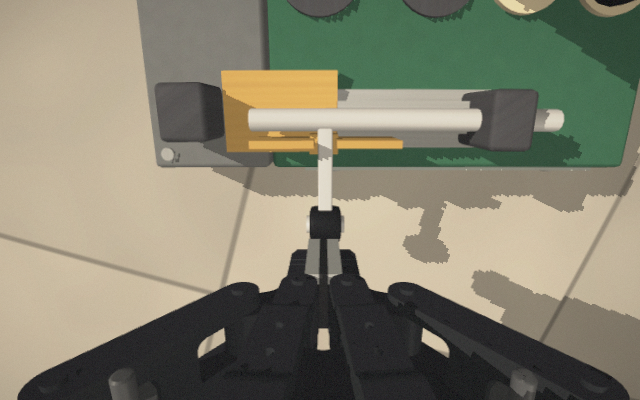

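servo_tool([
  [0,0.01,0,0,0,0,1],
  [0,0.02,0,0,0,0,1],
  [0,0.026,0.0005,0,0,0,1],
  [0,0.028,0.001,0,0,0,1],
  [0,0.028,0.001,0,0,0,1],
])

```text
time: 21.75
tcp_pos: [0.4896, -0.0219, 0.1066]
tool_rot: [0.568, -0.421, 0.422, -0.567]
wrist_force: [-0.5, 0.1, -0.9]
opening: -0.0001
```

servo_tool([
  [0,0.001,0,0,0,0,1],
  [0,0.001,0,0,0,0,1],
])

```text
time: 22.0
tcp_pos: [0.4897, -0.0219, 0.1058]
tool_rot: [0.568, -0.421, 0.422, -0.567]
wrist_force: [-0.5, -0.5, -0.3]
opening: 0.0005
```

servo_tool([
  [0,0.001,0,0,0,0,1],
  [0,0.001,0,0,0,0,1],
])

```text
time: 22.25
tcp_pos: [0.4896, -0.0219, 0.1047]
tool_rot: [0.568, -0.421, 0.422, -0.567]
wrist_force: [0.3, 0.2, 1.6]
opening: 0.0001
```

servo_tool([
  [0,0.0005,0,0,0,0,1],
  [0,0.0005,0,0,0,0,1],
])

```text
time: 22.5
tcp_pos: [0.4896, -0.0219, 0.1042]
tool_rot: [0.568, -0.421, 0.422, -0.567]
wrist_force: [-0.3, -0.3, -0.0]
opening: -0.0
```

servo_tool([
  [0,0.0005,0,0,0,0,1],
  [0,0.0005,0,0,0,0,1],
])

```text
time: 22.75
tcp_pos: [0.4896, -0.022, 0.1037]
tool_rot: [0.568, -0.421, 0.422, -0.567]
wrist_force: [0.4, -0.2, -0.3]
opening: -0.0
```

servo_tool([
  [0,0.0004,0,0,0,0,1],
  [0,0.0004,0,0,0,0,1],
])

```text
time: 23.0
tcp_pos: [0.4896, -0.0219, 0.1033]
tool_rot: [0.568, -0.421, 0.422, -0.567]
wrist_force: [0.2, -0.7, -0.2]
opening: 0.0001
```

servo_tool([
  [0,0.0003,0,0,0,0,1],
  [0,0.0003,0,0,0,0,1],
])

```text
time: 23.25
tcp_pos: [0.4896, -0.0219, 0.103]
tool_rot: [0.568, -0.421, 0.422, -0.567]
wrist_force: [-0.5, 0.2, -0.4]
opening: -0.0003
```

servo_tool([
  [0,0.0003,0,0,0,0,1],
  [0,0.0003,0,0,0,0,1],
])

```text
time: 23.5
tcp_pos: [0.4896, -0.022, 0.1027]
tool_rot: [0.568, -0.421, 0.422, -0.567]
wrist_force: [-0.8, -0.4, -0.3]
opening: -0.0002
```

servo_tool([
  [0,0.0003,0,0,0,0,1],
  [0,0.0003,0,0,0,0,1],
])

```text
time: 23.75
tcp_pos: [0.4896, -0.0219, 0.1024]
tool_rot: [0.568, -0.421, 0.422, -0.567]
wrist_force: [-0.3, -0.7, -0.2]
opening: -0.0002
```

servo_tool([
  [0,0.0003,0,0,0,0,1],
  [0,0.0003,0,0,0,0,1],
])

```text
time: 24.0
tcp_pos: [0.4896, -0.0219, 0.1021]
tool_rot: [0.568, -0.421, 0.422, -0.567]
wrist_force: [0.7, -0.1, -0.2]
opening: 0.0
```

servo_tool([
  [0,0.0003,0,0,0,0,1],
  [0,0.0003,0,0,0,0,1],
])

```text
time: 24.25
tcp_pos: [0.4896, -0.0219, 0.1019]
tool_rot: [0.568, -0.421, 0.422, -0.567]
wrist_force: [-0.9, 0.2, 2.3]
opening: 0.0004
```

servo_tool([
  [0,0.0003,0,0,0,0,1],
  [0,0.0003,0,0,0,0,1],
])

```text
time: 24.5
tcp_pos: [0.4897, -0.022, 0.1016]
tool_rot: [0.568, -0.421, 0.422, -0.567]
wrist_force: [-1.6, -0.4, 2.8]
opening: -0.0001
```

servo_tool([
  [0,0.0003,0,0,0,0,1],
  [0,0.0003,0,0,0,0,1],
])

```text
time: 24.75
tcp_pos: [0.4896, -0.022, 0.1012]
tool_rot: [0.568, -0.421, 0.422, -0.567]
wrist_force: [-1.6, -0.7, 4.0]
opening: -0.0001
```

```bash
python3 st.py
python3 - <<'E'
from tgt import *
p,d=bot.snapshot("wrist"); c=bot.calibration("wrist"); cv2.imwrite("pics/w19.png",cv2.resize(p[100:340,220:420],None,fx=2.5,fy=2.5))
E
```

```text
t 24.75 P [-104.4   21.8  101.2] a 1.169 r 64.5 Fy -0.2 Frad 3.1 Ftan(+a) -3.0 M [ 0.07  0.28 -0.03]
```

View pics/w19.png

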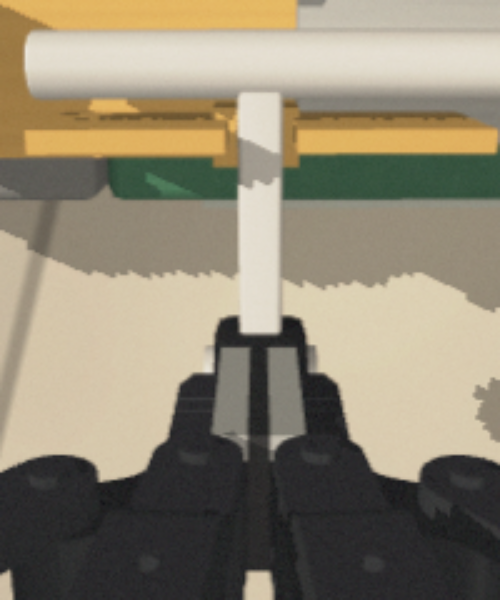

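servo_tool([
  [0,-0.003,0,0,0,0,1],
  [0,-0.015,0,0,0,0,1],
  [0,-0.04,-0.01,0,0,0,1],
  [0,-0.08,-0.02,0,0,0,1],
  [0,-0.1,-0.02,0,0,0,1],
  [0,-0.1,-0.02,0,0,0,1],
])

```text
time: 25.55
tcp_pos: [0.4718, -0.028, 0.2035]
tool_rot: [-0.567, 0.42, -0.424, 0.568]
wrist_force: [0.4, 0.4, 0.0]
opening: -0.0001
```

```bash
python3 st.py
python3 - <<'E'
from tgt import *
p,d=bot.snapshot("wrist"); c=bot.calibration("wrist"); cv2.imwrite("pics/w20.png",p)
P=np.array([Rm.inv().apply(world(c,u,v,d[v,u])-o)*1e3 for u in range(295,350) for v in range(80,399) if d[v,u]>0])
P=P[(abs(P[:,1]-21.8)<2.5)&(P[:,0]<-55)&(P[:,0]>-120)&(P[:,2]>60)&(P[:,2]<95)]
s=P[P[:,0]>-91]; k,b=np.polyfit(s[:,0],s[:,2],1); print(len(s),np.pi/2+np.arctan(k),k*-75+b)
q,_=bot.snapshot("scene"); cv2.imwrite("pics/s20.png",cv2.resize(q[130:280,220:400],None,fx=4,fy=4))
q,_=bot.snapshot("top"); cv2.imwrite("pics/t20.png",q)
E
```

```text
t 25.55 P [-123.2   21.2  203.5] a 0.55 r 149.6 Fy 0.3 Frad -0.2 Ftan(+a) -0.4 M [-0.   -0.02  0.01]
348 1.6353275948313528 77.44345213025326
```

View pics/w20.png

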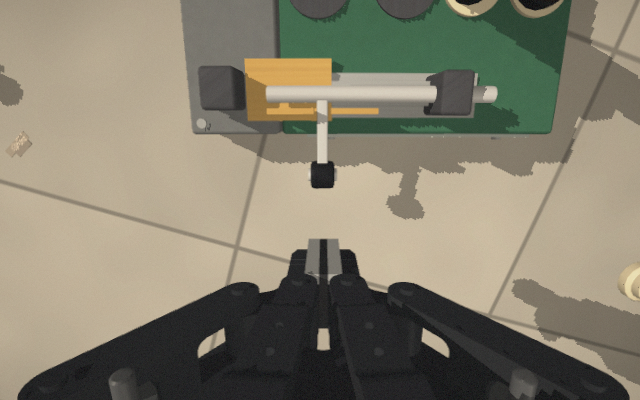

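View pics/s20.png

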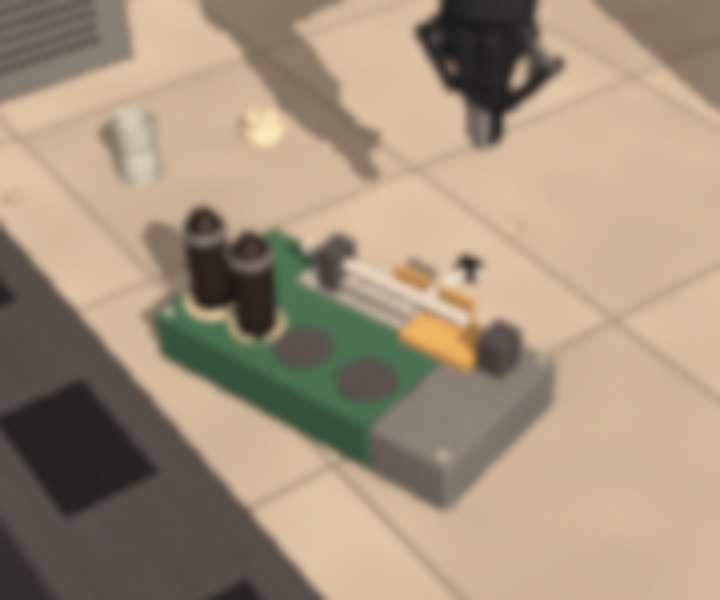

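View pics/t20.png

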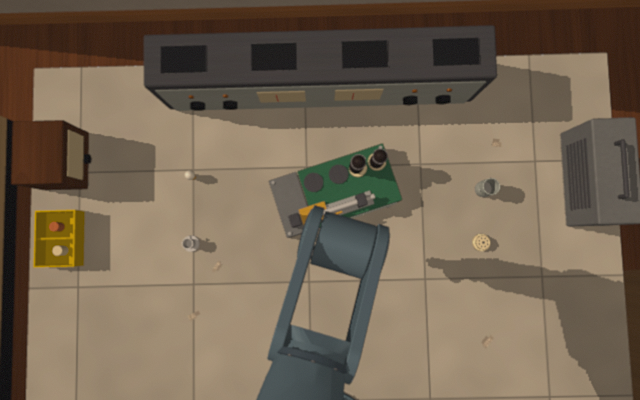

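```bash
python3 -c "
from cell import bot
print(bot.hand_in())"
```

```text
the job is handed in; nothing more can be done
None
```

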